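# Stand the stanchion on the vacuum pad and arm the hold-down

### The job

Get the turned wooden stanchion ready for carving: take it out of the sloping cradle, stand it upright on its narrow foot (the foot wholly on the vacuum pad's round rubber disc), let go and see that it stays standing without wobbling. Then switch the vacuum hold-down on: lift the hinged steel guard on the switch box right up, flip the toggle beneath fully over to its other side, and close the guard fully over it again. Do not disturb the other tools and parts on the bench, and leave the stanchion standing.

Things in the scene. Friction and masses are not known exactly. Their poses are not given: they have to be found in the camera images.
- stanchion: turned wooden post, 198 long, 0.1-0.2 kg. Origin: centre of the foot's flat end; z runs to the head. Foot diameter 40 to z 12, taper, shaft diameter 30 from z 22 to 145, head diameter 42 at z 158-176, 20 at the end. Balance point z 100. Starts in the cradle, head up at 35 deg to level; gripped at z 65-105 the fingers clear the cradle. Tips over beyond about 11 deg lean (mm)
- cradle: fixed wooden cradle, base 190 x 70 x 14. Origin on the bench, x level from the post's foot towards its head. Foot centre at x -70, z 45; shaft lies over y = 0 in two V rests, 14 long, 36 and 134 along it, reaching 28 to either side and up to the shaft's axis, so the post lifts straight up. A plate stands at the foot's end. Highest point: post's head, 175 (mm)
- pad_top (a point): centre of the top of the vacuum pad's round rubber disc, 32 above the bench; disc diameter 64, standing 4 above a fixed square aluminium block 130 x 130 x 28. z up, x and y along the block's sides (mm)
- switch_box: fixed grey box 120 x 170 x 60 (x, y, z), origin at the centre of its underside, z up. Guard and toggle are on top, centred on y = -40; a round gauge (diameter 44, 18 high) sits at x -10, y 58. The guard's hinge is towards the box's +x side (mm)
- guard (a joint): guard's hinge angle: 0 closed, 1.85 fully open (leaning back past upright). Starts shut or up to 0.12 ajar. Stiff hinge: it stays where it is left; about 1 N at its free end moves it
- guard_hinge (a point): mid-width on the hinge line, 61 above the bench, line along the box's y. Frame turns with the guard; closed, its axes are the box's, and the steel guard (walls 3, 60 g) spans x -70 to 0, y -25 to 25, z 0 to 50, open below and at the hinge end. Free end at x -70 has a lifting tab 16 long, 24 wide, 4 thick at z 36. Opening swings the free end up and over to the box's +x (mm)
- guard_grip (a point): middle between the guard's two flat side walls (50 apart outside), at x -55, z 30 of the guard_hinge frame: a place to pinch the guard across its sides. Turns with the guard, axes as guard_hinge (mm)
- toggle (a joint): toggle angle: 0 leaning to the box's -y side (off; it starts within 0.1 of this), 0.8 leaning to the box's +y side (on). Friction holds it where it is left; about 1 N at the tip moves it
- toggle_tip (a point): centre of the 12 diameter steel ball on the toggle; lever 35 long, shaft diameter 8, pivot at x 0, y -40, 62 above the bench in the box's frame, under the guard, 40 from the hinge line. The ball is 94 above the bench at either end and swings 14 to either side along the box's y (mm)
- glue: bystander, to be left alone: white plastic glue bottle, radius 30, 130 tall, upright (mm). Origin at the middle of its underside
- tin: bystander, to be left alone: open steel cup, rim radius 33, 70 tall, upright (mm). Origin at the middle of its underside
- bollard: bystander, to be left alone: short turned wooden bollard, base diameter 60, 90 tall, already standing; NOT the stanchion (mm). Origin at the middle of its underside
- chisel: bystander, to be left alone: chisel lying along its x, 230 long, 24 high, handle to -x (mm). Origin at the middle of its underside
- batten: bystander, to be left alone: plain wooden batten lying along its x, 260 x 22 x 18 (mm). Origin at the middle of its underside
- wedge: bystander, to be left alone: small stepped wooden chock, 70 x 40 x 40 (mm). Origin at the middle of its underside
- jar: bystander, to be left alone: closed varnish jar, radius 28, 85 tall, upright (mm). Origin at the middle of its underside
Not all that is in view belongs to the job. Leave any green look-alike of the part that bears pad_top alone.

How it is judged:
By the outcome, as a careful person would: the job done as asked, in the order asked, and still so for the second after the job is handed in, with the robot touching nothing.
It also fails if it takes over 72 s, if anything falls off the work surface, if the arm or the gripper's body presses on something with over 40 N, if the wrist force passes 120 N, or if a joint passes its speed limit or range.

### The arm

A 7-joint arm with a two-finger parallel gripper is mounted at the origin on the work surface. World frame = base frame: x ahead of the robot, y to its left, z up, the work surface at z = 0. Lengths are in m, angles in degrees, forces in N, time in s.
With the tool pointing down it reaches from about 0.35 to 0.9 m from the base axis. Payload 19.9 kg.
Tool frame: the origin (TCP) lies at the very end of the fingers, on their centre line; the grasp point (between the pads) lies 19 mm behind it (arm.grip_depth is the distance from the TCP to the grasp point, in m); z points along the fingers, y is the direction in which the jaws open and shut (so a half turn about z gives the same grasp; the last joint's range is limited). The gripper opens to 94 mm and grips with 3 to 60 N. Pads are 16 mm wide; open, the fingers measure 119 mm over their backs; the gripper's body (75 mm by 177 mm) begins 78 mm behind the grasp point.
Start: joints at [67.81, 23.915, -0.59, 92.452, 0.269, 63.638, -3.037], TCP at [0.212, -0.588, 0.205] pointing down, gripper open.
Joint ranges: [-161.28, 161.28], [-22.2, 115.67], [-73.04, 71.86], [3.21, 147.25], [-68.34, 248.33], [10.77, 114.83], [-161.83, 161.83]. Speed limits (degrees/s): [108.29, 108.29, 136.94, 136.94, 172.46, 172.46, 172.46].

### API

Orientations are given as [roll, pitch, yaw] about the fixed x, y, z axes, in that order (R = Rz(yaw) Ry(pitch) Rx(roll)).
In Python, from cell import arm gives the robot as it stands. The module is installed in compiled form; this text tells all that it offers.
- The arm moves only by the tool carry_out, never from a script. Its argument "series" is a list of rows, each a list of 7 numbers: the shift along the world's x, y, z in mm, then the turn, a rotation vector about the world's x, y, z in degrees, then the opening, from 0 (shut) to 1 (fully open). A call has 1 to 20 rows; each row is the pose to reach, as a shift and turn from the pose measured when the call began; what a row does not reach only later rows make up. A row lasts 1/8 s, in which the tool goes at most 62.5 mm and 10.7 degrees, less where a joint would pass 70% of its speed; a pose out of reach is approached as far as the arm can. A call with a gripper value outside its range is refused whole. The fingers move at their own pace and stop on an object; "newtons" is the grip in N (left out, the last holds). Time passes only in rows, so rows that repeat a pose let the fingers close. It gives the time, the measured TCP pose, the force and the opening at its end, in the units of the state.
- arm.state(): the state, without advancing time (a new reading comes with each control period).
- arm.camera(name): name is "side" or "top"; returns the picture (480x640x3 uint8, red, green, blue); there is no depth.
- arm.camera_info(name): a dict with "camera_matrix" (3x3 intrinsics, pixels), "extrinsics" (4x4, takes a point from world to camera coordinates). Camera axes: x right, y down, z forward; pixel columns grow to the right and rows downward; lengths in m; the calibration is good to about 2 mm. A picture is of the moment at which its call begins. camera_info takes no time and is no camera call.
- arm.close_job(): hands the job in, once; it reports no verdict.
Trained networks look in the newest picture that a camera, given by its name, has taken for a name from the list of things; names that differ only in an ending like _2 or _b are one class to them, and where a whole thing is asked for, a point or a joint stands for the part that bears it (a point fixed in the world has none). Each returns a list of dicts, best first, with "conf" (0 to 1); they miss things now and then, are a little off and sometimes report something else, mostly with a low value. They report only what shows in the picture. A call takes as long as a camera call. They do not tell look-alikes from the thing itself.
- arm.find_in(thing, camera): "pixel" ([column, row] in pixels, amid what is visible of it).
- arm.silhouettes(thing, camera): "mask" (480x640 bool, what is visible of it) and "pixel" ([column, row] in pixels, amid what is visible of it).
- arm.mark_of(thing, camera): "pixel" ([column, row] in pixels: a listed point, or the origin of a listed thing).
The state is a dict: "time_s": time; "q": joint angles; "dq": joint speeds; "joint_torque": joint torques, N m; "eef_pos": TCP position; "orientation": TCP orientation; "force": force on the tool from outside, world axes, zero at the start; "ft_torque": the same for the moment, N m; "width": finger opening in m.
Only numpy, scipy, OpenCV 4.12 (cv2) and the standard library are available. Lean on these libraries where they do the work, as an engineer would, in place of code of your own. Each camera call takes 0.05 s, during which the arm holds its last target.

## Working session

There is one attempt and no reset: what is moved stays moved. The work goes in short steps, Python scripts to look and compute and a tool call to move; the robot and the scene stay as the last step left them, time stands still between calls to the robot, and variables do not carry over. Pictures are saved under pics/ and viewed, and the job is handed in when it is done.

Besides the shell and the picture viewer there is one more tool, called after ">>>" by a JSON object that holds its "method" and its "body", one argument or row to a line. carry_out: Moves the arm, as the interface text tells. Its arguments: {"type":"object","properties":{"series":{"type":"array","items":{"type":"array","items":{"type":"number"}}},"newtons":{"type":"number"}},"required":["series"]}

```bash
mkdir -p pics; ls; python3 - <<'E'
from cell import arm
import cv2,numpy as np
for n in("side","top"):
    im=arm.camera(n);cv2.imwrite(f"pics/{n}0.png",im[:,:,::-1])
    i=arm.camera_info(n);print(n,np.round(i["camera_matrix"],1).tolist(),np.round(i["extrinsics"],3).tolist())
s=arm.state();print(s)
E
```

```text
pics
side [[527.3, 0.0, 311.7], [0.0, 527.3, 238.5], [0.0, 0.0, 1.0]] [[-0.717, -0.697, 0.015, 0.303], [-0.421, 0.415, -0.807, 0.274], [0.556, -0.585, -0.591, 1.135], [0.0, 0.0, 0.0, 1.0]]
top [[559.1, 0.0, 316.0], [0.0, 559.1, 234.6], [0.0, 0.0, 1.0]] [[0.009, -1.0, 0.012, -0.04], [-0.992, -0.01, -0.129, 0.463], [0.129, -0.011, -0.992, 1.458], [0.0, 0.0, 0.0, 1.0]]
{'time_s': 0.1, 'q': array([67.80927667, 23.94281069, -0.59028784, 92.47929066,  0.26971216,
       63.63876613, -3.03551526]), 'dq': array([ 0.01598058, -0.0993317 ,  0.10563299, -0.06162825, -0.03486457,
       -0.11749615, -0.03504092]), 'joint_torque': array([ 1.17136704e-03, -8.52584481e+01,  6.40412271e-01, -4.26694643e+01,
       -4.88260074e-02,  1.63775298e-02,  3.98347868e-05]), 'eef_pos': array([ 0.21172472, -0.58770871,  0.20492798]), 'orientation': array([-1.79940698e+02,  5.13855144e-03,  1.98147186e+01]), 'force': array([-0.17313877,  0.82013564, -0.05188753]), 'ft_torque': array([ 0.00674523,  0.02448302, -0.02284024]), 'width': 0.09412505162165716}
```

View pics/side0.png

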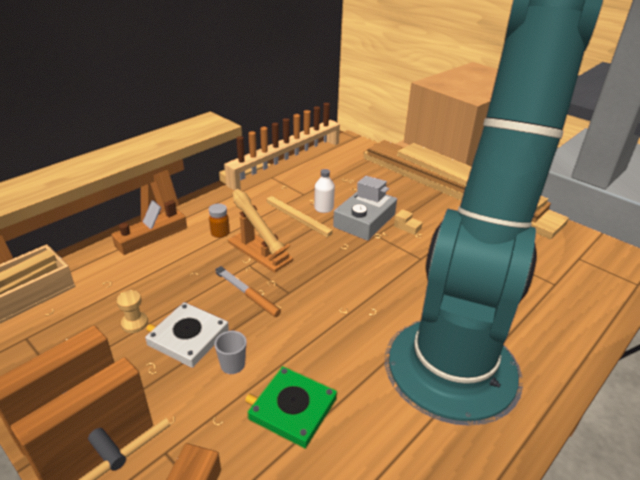

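View pics/top0.png

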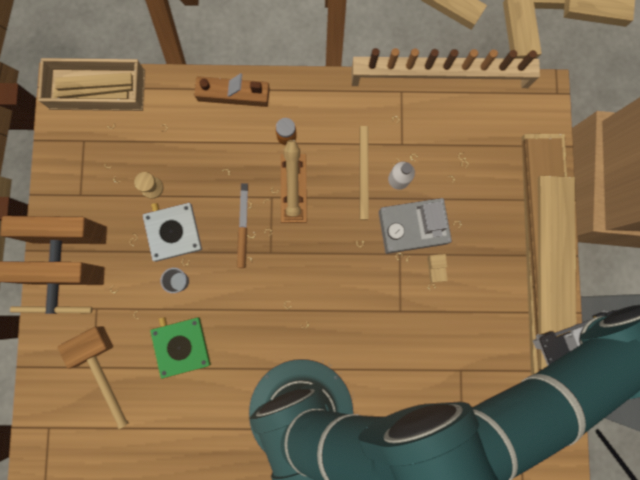

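The top view shows these candidates:
- **Stanchion:** the post in the cradle at (292,180). The bollard at (149,183) is not it.
- **Pad:** the aluminium one at (171,231). The green look-alike at (179,347) is not it.
- **Switch box:** at (415,225), with the wedge at (438,268) and the glue at (401,175) nearby.

In the side view the cradle is at (262,230), the pad at (187,328), and the box at (365,205). Next I'll measure these and check close crops.

```bash
cat > h.py <<'E'
from cell import arm
import cv2,numpy as np
INF={n:arm.camera_info(n) for n in("side","top")}
def proj(n,p):
    i=INF[n];K=np.array(i["camera_matrix"]);E=np.array(i["extrinsics"])
    c=(E[:3,:3]@np.atleast_2d(p).T).T+E[:3,3];u=(K@c.T).T;return u[:,:2]/u[:,2:]
def ray(n,px):
    i=INF[n];K=np.array(i["camera_matrix"]);E=np.array(i["extrinsics"])
    R=E[:3,:3];o=-R.T@E[:3,3];d=R.T@np.linalg.inv(K)@np.array([px[0],px[1],1.]);return o,d/np.linalg.norm(d)
def onz(n,px,z):
    o,d=ray(n,px);return o+d*(z-o[2])/d[2]
def tri(a,b):
    A=np.zeros((3,3));v=np.zeros(3)
    for n,p in(("side",a),("top",b)):
        o,d=ray(n,p);M=np.eye(3)-np.outer(d,d);A+=M;v+=M@o
    x=np.linalg.solve(A,v);return x,[np.round(proj(n,x)[0]-p,1).tolist() for n,p in(("side",a),("top",b))]
E
python3 - <<'E'
from h import *
for n in("side","top"): arm.camera(n)
for t in["stanchion","cradle","pad_top","switch_box","guard_hinge","guard_grip","toggle_tip","glue","tin","bollard","chisel","batten","wedge","jar"]:
    r={n:arm.mark_of(t,n)[:3] for n in("side","top")}
    print(t,{n:[(np.round(x["pixel"],1).tolist(),round(x["conf"],2)) for x in r[n]] for n in r})
    if r["side"] and r["top"]:
        p,e=tri(r["side"][0]["pixel"],r["top"][0]["pixel"]);print("   ",np.round(p*1000),e)
for n,c in(("side",(100,160,440,400)),("top",(130,100,470,300))):
    im=arm.camera(n)[c[1]:c[3],c[0]:c[2]]
    cv2.imwrite(f"pics/{n}crop0.png",cv2.resize(im,None,fx=2.3,fy=2.3,interpolation=cv2.INTER_CUBIC)[:,:,::-1])
E
```

```text
stanchion {'side': [([282.6, 247.8], 0.78)], 'top': [([431.0, 206.4], 0.73), ([291.6, 215.3], 0.72), ([410.1, 228.7], 0.31)]}
    [ 663. -292. -182.] [[37.6, -3.1], [-32.1, -26.3]]
cradle {'side': [([259.9, 251.2], 0.8)], 'top': [([290.7, 190.4], 0.69)]}
    [587.  34.   9.] [[-0.1, -0.0], [0.0, 0.1]]
pad_top {'side': [([290.3, 399.8], 0.85), ([187.7, 323.9], 0.65)], 'top': [([169.8, 232.4], 0.79), ([174.9, 345.8], 0.63)]}
    [361. 311. -82.] [[-54.8, -22.1], [23.0, 42.0]]
switch_box {'side': [([245.6, 291.7], 0.29)], 'top': [([409.5, 228.9], 0.95)]}
    [ 624. -173. -246.] [[57.9, -10.9], [-51.0, -32.5]]
guard_hinge {'side': [([360.5, 195.0], 0.77), ([232.8, 364.8], 0.17)], 'top': [([425.5, 207.9], 0.98)]}
    [ 534. -323.   58.] [[-0.0, -0.0], [0.0, 0.0]]
guard_grip {'side': [([375.0, 188.7], 0.91)], 'top': [([438.3, 227.3], 0.83)]}
    [ 485. -342.   92.] [[3.2, 0.2], [-2.2, -2.9]]
toggle_tip {'side': [([402.9, 229.9], 0.65)], 'top': [([427.4, 208.7], 0.33)]}
    [ 492. -388.  -65.] [[-22.0, -4.4], [12.3, 21.5]]
glue {'side': [([323.7, 205.6], 0.56), ([248.2, 292.4], 0.43)], 'top
[... 195 characters left out ...]
 [[1.9, 0.3], [-1.1, -1.1]]
bollard {'side': [([131.4, 324.9], 0.76)], 'top': [([151.6, 187.9], 0.76)]}
    [594. 419.  -4.] [[1.4, 0.2], [-0.9, -0.8]]
chisel {'side': [([243.9, 291.8], 0.55)], 'top': [([242.6, 223.7], 0.89), ([427.1, 207.1], 0.47)]}
    [496. 165.   1.] [[0.6, 0.1], [-0.4, -0.4]]
batten {'side': [([297.7, 217.3], 0.64)], 'top': [([363.5, 173.9], 0.71)]}
    [ 639. -164.    1.] [[0.6, 0.1], [-0.4, -0.5]]
wedge {'side': [([407.0, 227.8], 0.61)], 'top': [([286.5, 136.6], 0.74)]}
    [433. -37. 264.] [[-85.5, -47.0], [31.4, 98.2]]
jar {'side': [([135.2, 322.5], 0.7), ([220.0, 229.8], 0.58)], 'top': [([288.3, 138.1], 0.89)]}
    [ 934.  159. -420.] [[35.6, -0.6], [-27.1, -18.7]]
```

View pics/topcrop0.png

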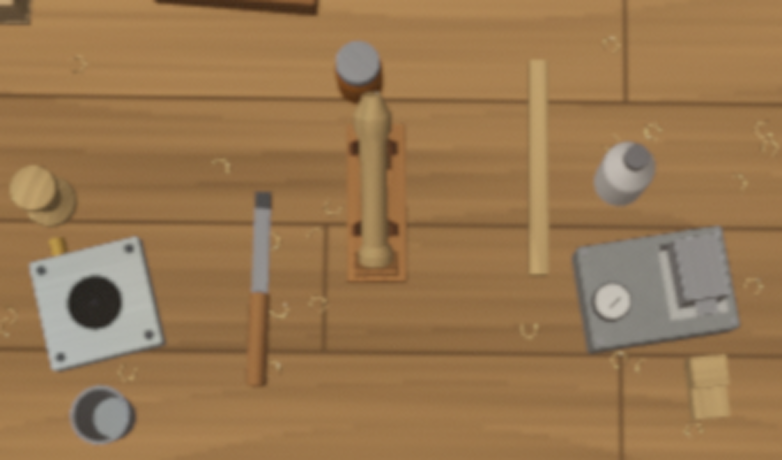

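View pics/sidecrop0.png

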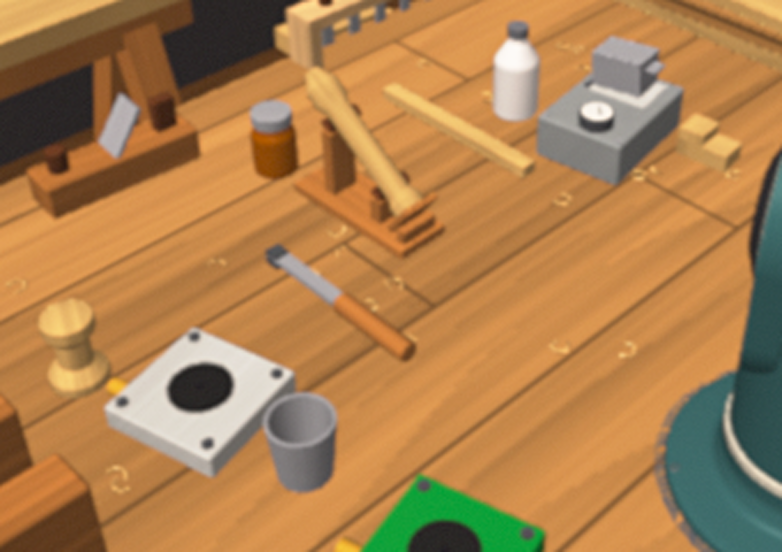

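```bash
python3 - <<'E'
from h import *
T=arm.camera("top");S=arm.camera("side")
np.save("T0.npy",T);np.save("S0.npy",S)
def dark(im,c,thr=60):
    x0,y0,x1,y1=c;g=im[y0:y1,x0:x1].max(2)
    w=(g<thr);n,l,st,ce=cv2.connectedComponentsWithStats(w.astype(np.uint8))
    k=1+np.argmax(st[1:,4]);return ce[k]+[x0,y0],st[k,4]
a=dark(T,(150,210,195,255));b=dark(S,(165,310,210,345));print(a,b)
print("pad top z32",np.round(onz("top",a[0],.032)*1000,1),np.round(onz("side",b[0],.032)*1000,1))
print(tri(b[0],a[0]))
for n,im,t in(("top",T,"switch_box"),("top",T,"stanchion"),("side",S,"stanchion"),("top",T,"cradle"),("side",S,"cradle"),("top",T,"guard"),("side",S,"guard"),("top",T,"pad_top"),("side",S,"pad_top"),("side",S,"switch_box")):
    for k,r in enumerate(arm.silhouettes(t,n)[:3]):
        m=r["mask"].astype(np.uint8);cs,_=cv2.findContours(m,0,2)
        if not cs: continue
        c=max(cs,key=cv2.contourArea);q=cv2.minAreaRect(c)
        print(t,n,round(r["conf"],2),np.round(r["pixel"]),m.sum(),np.round(cv2.boxPoints(q)).tolist())
        np.save(f"m_{t}_{n}_{k}.npy",m)
for n,im,c,nm in(("top",T,(370,180,470,255),"box"),("side",S,(320,160,440,250),"boxs"),("top",T,(260,110,330,230),"cr"),("side",S,(210,180,310,280),"crs"),("top",T,(135,195,215,270),"pad"),("side",S,(140,290,235,370),"pads")):
    x0,y0,x1,y1=c;f=int(min(800/(x1-x0),600/(y1-y0)))
    cv2.imwrite(f"pics/z_{nm}.png",cv2.resize(im[y0:y1,x0:x1],None,fx=f,fy=f,interpolation=cv2.INTER_CUBIC)[:,:,::-1]);print(nm,f)
E
```

```text
(array([170.70868347, 231.0952381 ]), np.int32(357)) (array([186.71139241, 328.09367089]), np.int32(395))
pad top z32 [468.5 349.9  32. ] [466.7 353.1  32. ]
(array([0.46932967, 0.3511817 , 0.02854519]), [[0.2, 0.0], [-0.1, -0.1]])
switch_box top 0.58 [411. 225.] 3053 [[376.0, 208.0], [443.0, 197.0], [451.0, 243.0], [384.0, 254.0]]
switch_box top 0.51 [433. 268.] 472 [[426.0, 255.0], [445.0, 254.0], [447.0, 280.0], [428.0, 282.0]]
stanchion top 0.81 [291. 174.] 967 [[283.0, 140.0], [299.0, 140.0], [300.0, 215.0], [284.0, 215.0]]
stanchion top 0.6 [244. 232.] 602 [[236.0, 267.0], [239.0, 185.0], [248.0, 185.0], [245.0, 267.0]]
stanchion side 0.63 [260. 218.] 824 [[229.0, 195.0], [241.0, 186.0], [284.0, 245.0], [271.0, 254.0]]
stanchion side 0.59 [373. 190.] 566 [[355.0, 197.0], [360.0, 175.0], [388.0, 181.0], [383.0, 203.0]]
cradle top 0.6 [295. 190.] 1063 [[278.0, 223.0], [279.0, 153.0], [306.0, 153.0], [305.0, 223.0]]
cradle side 0.84 [257. 246.] 1538 [[222.0, 239.0], [241.0, 211.0], [298.0, 250.0], [280.0, 278.0]]
cradle side 0.26 [367. 208.] 2634 [[326.0, 220.0], [369.0, 168.0], [
[... 255 characters left out ...]
 [[353.0, 195.0], [360.0, 173.0], [389.0, 182.0], [383.0, 204.0]]
guard side 0.39 [405. 224.] 401 [[391.0, 224.0], [399.0, 208.0], [424.0, 220.0], [416.0, 236.0]]
pad_top top 0.79 [167. 230.] 2578 [[139.0, 205.0], [189.0, 195.0], [202.0, 252.0], [152.0, 263.0]]
pad_top top 0.56 [178. 345.] 2613 [[147.0, 323.0], [199.0, 310.0], [213.0, 365.0], [161.0, 378.0]]
pad_top side 0.91 [184. 330.] 3123 [[139.0, 341.0], [165.0, 291.0], [230.0, 324.0], [205.0, 374.0]]
pad_top side 0.84 [291. 406.] 4503 [[237.0, 414.0], [270.0, 354.0], [340.0, 392.0], [307.0, 452.0]]
switch_box side 0.62 [368. 210.] 2551 [[326.0, 221.0], [369.0, 168.0], [406.0, 199.0], [364.0, 251.0]]
box 8
boxs 6
cr 5
crs 6
pad 8
pads 7
```

```bash
cat > fit.py <<'E'
from h import *
from scipy.optimize import minimize
def Rz(a): c,s=np.cos(a),np.sin(a);return np.array([[c,-s,0],[s,c,0],[0,0,1.]])
def Ry(a): c,s=np.cos(a),np.sin(a);return np.array([[c,0,s],[0,1.,0],[-s,0,c]])
PROF=[(0,20),(12,20),(22,15),(145,15),(158,21),(176,21),(198,10)]
def ring(z,r,n=24):
    t=np.linspace(0,2*np.pi,n,endpoint=False);return np.c_[r*np.cos(t),r*np.sin(t),np.full(n,z)]/1000
def boxp(x0,x1,y0,y1,z0,z1): return np.array([[x,y,z] for x in(x0,x1) for y in(y0,y1) for z in(z0,z1)])/1000.
def render(n,hulls,s=4):
    im=np.zeros((480*s,640*s),np.uint8)
    for h in hulls:
        p=(proj(n,h)+.5)*s;cv2.fillConvexPoly(im,cv2.convexHull(np.round(p).astype(np.int32)),255)
    return cv2.resize(im,(640,480),interpolation=cv2.INTER_AREA).astype(float)/255
# stanchion in cradle frame: axis from foot (-70,0,45) direction (cos35,0,sin35)
a=np.radians(35);Rst=Ry(np.pi/2-a)
def st_local(): 
    return [np.vstack([ring(*PROF[i]),ring(*PROF[i+1])])@Rst.T+np.array([-.07,0,.045]) for i in range(6)]
def place(hs,x,y,yaw): return [h@Rz(yaw).T+np.array([x,y,0]) for h in hs]
def guard_local(g=0): # box frame, hinge at x=40? 
    R=Ry(g);H=np.array([.04,-.04,.061])
    return [boxp(-70,0,-25,25,0,50)@R.T+H, boxp(-86,-70,-12,12,34,38)@R.T+H]
def box_local(g=0): return [boxp(-60,60,-85,85,0,60),np.vstack([ring(60,22),ring(78,22)])+np.array([-.01,.058,0])]+guard_local(g)
def cost(p,hs,ms):
    c=0
    for n,m in ms.items():
        r=render(n,place(hs,*p));w=cv2.GaussianBlur(r,(0,0),1.5)-cv2.GaussianBlur(m.astype(float),(0,0),1.5)
        c+=(w**2).sum()
    return c
def fit(hs,ms,p0):
    r=minimize(cost,p0,args=(hs,ms),method="Nelder-Mead",options=dict(initial_simplex=[p0,np.add(p0,[.008,0,0]),np.add(p0,[0,.008,0]),np.add(p0,[0,0,.1])],xatol=2e-4,fatol=.05,maxiter=150))
    return r.x,r.fun
E
python3 - <<'E'
from fit import *
M=lambda t,n,k=0:np.load(f"m_{t}_{n}_{k}.npy")
S=st_local()
for ms in({"top":M("stanchion","top"),"side":M("stanchion","side")},{"top":M("stanchion","top")},{"side":M("stanchion","side")}):
    x,f=fit(S,ms,[.587,.034,0.]);print("st",np.round(x[:2]*1000,1),np.degrees(x[2]).round(1),f)
sts=x
c=np.clip
bt=M("switch_box","top")|M("guard","top");bs=M("switch_box","side")|M("guard","side")
B=box_local(0.05)
for ms in({"top":bt,"side":bs},{"top":bt},{"side":bs}):
    x,f=fit(B,ms,[.48,-.31,.15]);print("box",np.round(x[:2]*1000,1),np.degrees(x[2]).round(1),f)
P=[boxp(-65,65,-65,65,0,28)]
for ms in({"top":M("pad_top","top"),"side":M("pad_top","side")},):
    x,f=fit(P,ms,[.468,.351,.2]);print("pad",np.round(x[:2]*1000,1),np.degrees(x[2]).round(1),f)
E
```

```text
st [591.2  28.6] 1.1 34.31206231155036
st [590.   28.7] 1.3 5.775953776074459
st [593.2  28. ] 0.3 24.528649218445516
box [ 490.3 -295.1] 10.4 46.28299630784718
box [ 489.9 -295. ] 10.0 26.041668135947553
box [ 491.4 -295.8] 11.7 19.901037343464573
pad [470.8 352. ] 13.9 125.8429296516266
```

View pics/z_box.png

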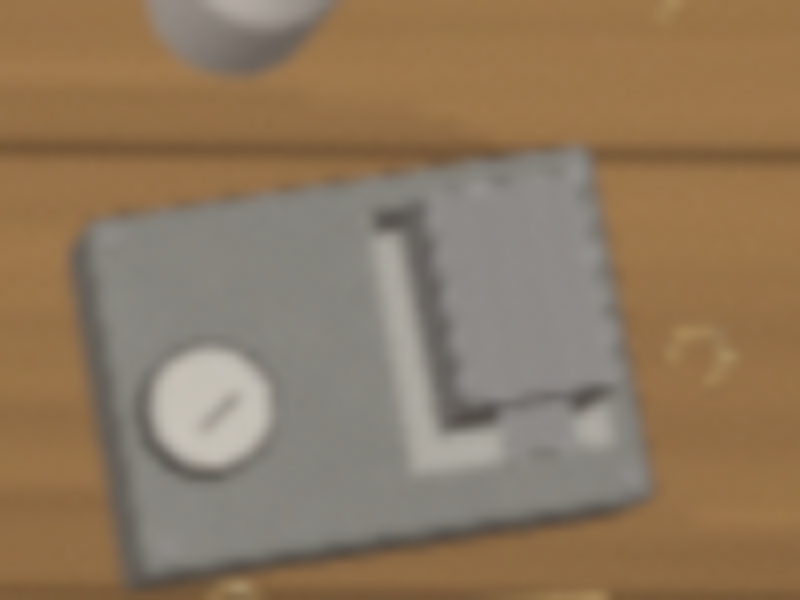

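View pics/z_boxs.png

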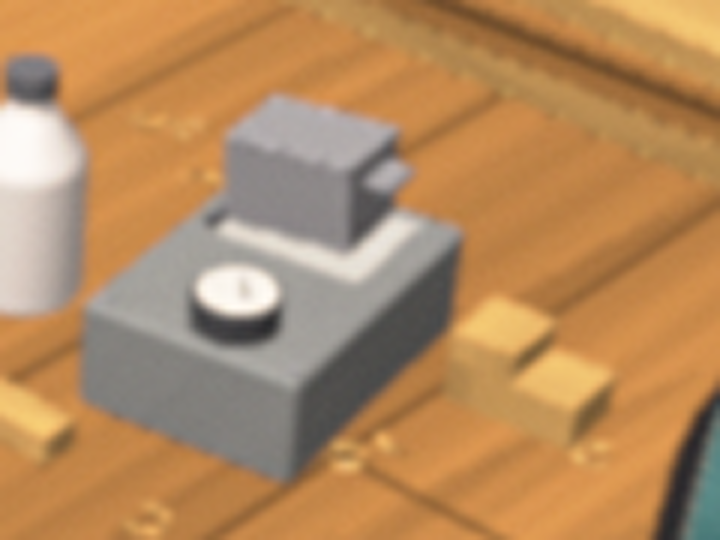

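```bash
cat > ov.py <<'E'
from fit import *
def overlay(im,n,hulls,crop,f,fn):
    x0,y0,x1,y1=crop
    o=cv2.resize(im[y0:y1,x0:x1],None,fx=f,fy=f,interpolation=cv2.INTER_CUBIC)[:,:,::-1].copy()
    for h in hulls:
        p=(proj(n,h)+.5-[x0,y0])*f
        if len(h)==8:
            for i in range(8):
                for j in(1,2,4):
                    if not i&j: cv2.line(o,tuple(np.int32(p[i])),tuple(np.int32(p[i|j])),(0,0,255),1)
        else: cv2.polylines(o,[cv2.convexHull(np.float32(p)).astype(np.int32)],True,(0,255,0),1)
    cv2.imwrite(fn,o);return o
E
python3 - <<'E'
from ov import *
T=np.load("T0.npy");S=np.load("S0.npy")
B=place(box_local(0.03),.490,-.2952,np.radians(9.5))
a=overlay(T,"top",B,(370,180,460,255),5,"pics/x.png")
b=overlay(S,"side",B,(320,165,410,255),5,"pics/x.png")
C=place(st_local()+[boxp(-95,95,-35,35,0,14)],.591,.0287,np.radians(1.2))
c=overlay(T,"top",C,(260,130,330,225),5,"pics/x.png")[:450]
d=overlay(S,"side",C,(215,180,305,280),5,"pics/x.png")
h=lambda i,w=400,hh=450:np.pad(i[:hh,:w],((0,max(0,hh-i.shape[0])),(0,max(0,w-i.shape[1])),(0,0)))
cv2.imwrite("pics/ov1.png",cv2.resize(np.vstack([np.hstack([h(a,450,375),h(b,450,450)[:375]])]),None,fx=.88,fy=.88))
cv2.imwrite("pics/ov2.png",cv2.resize(np.hstack([h(c,350),h(d,450)]),None,fx=1,fy=1))
E
```

```text
(no output)
```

View pics/ov1.png

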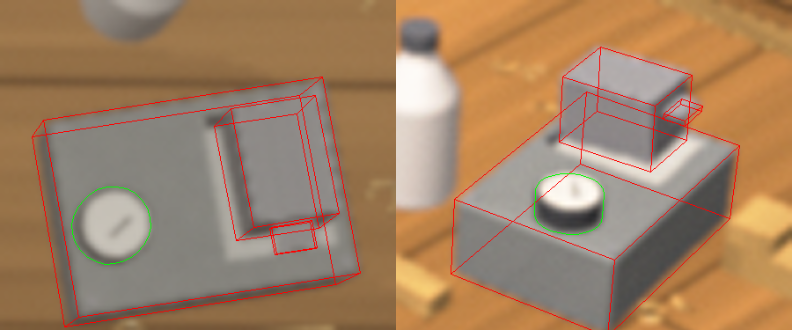

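View pics/ov2.png

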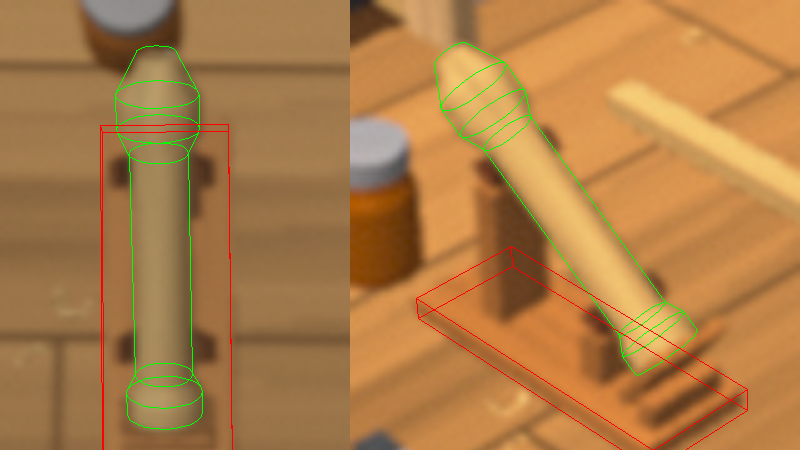

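Overlays of the fitted models match both pictures closely. The poses I'll use, in mm:

| Part | x | y | Yaw |
|---|---|---|---|
| Cradle | 591 | 29 | 1.2° |
| Box | 490 | -295 | 9.5° |
| Pad | 468.5 | 351.5 | – |

I'll grip the post at z≈90 with the tool pointing down. First I move above the cradle.

>>> {"method": "carry_out", "body": {
  "series": [
    [0,0,60,0,0,0,1],
    [40,60,90,0,0,-3,1],
    [80,110,100,0,0,-6,1],
    [110,160,100,0,0,-9,1],
    [140,210,100,0,0,-11,1],
    [170,260,100,0,0,-13,1],
    [200,310,100,0,0,-15,1],
    [230,360,100,0,0,-16,1],
    [260,410,100,0,0,-17,1],
    [290,460,100,0,0,-18,1],
    [320,510,100,0,0,-18.6,1],
    [350,560,100,0,0,-18.6,1],
    [370,600,100,0,0,-18.6,1],
    [383,616.5,100,0,0,-18.6,1],
    [383,616.5,100,0,0,-18.6,1]
  ],
  "newtons": 30
}}

```text
time_s: 4.18
eef_pos: [0.5952, 0.0291, 0.3051]
orientation: [-180.0, 0.0, 1.3]
force: [-0.0, -0.7, 0.2]
width: 0.0941
```

```bash
python3 - <<'E'
from h import *
s=arm.state();print(s["time_s"],np.round(s["q"],1),s["eef_pos"],s["orientation"],s["force"])
E
```

```text
4.175 [  14.3   18.4  -25.8   88.8    8.2   74.7 -101.2] [0.59518544 0.0290979  0.3050777 ] [-1.79978782e+02  2.99820612e-02  1.28712206e+00] [-0.01956509 -0.69321257  0.15947453]
```

>>> {"method": "carry_out", "body": {
  "series": [
    [0,0,-50,0,0,0,1],
    [0,0,-100,0,0,0,1],
    [0,0,-150,0,0,0,1],
    [0,0,-195,0,0,0,1],
    [-0.5,0,-217,0,0,0,1],
    [-0.5,0,-227.5,0,0,0,1],
    [-0.5,0,-227.5,0,0,0,1]
  ]
}}

```text
time_s: 5.05
eef_pos: [0.5947, 0.0282, 0.0777]
orientation: [-180.0, 0.0, 1.2]
force: [0.0, 0.0, -0.5]
width: 0.094
```

```bash
python3 - <<'E'
from ov import *
from scipy.spatial.transform import Rotation as Ro
from scipy.optimize import least_squares
import itertools
s=arm.state();print(s["time_s"],np.round(s["q"],1),s["eef_pos"],s["force"])
C=place(st_local(),.591,.0287,np.radians(1.2))
S=arm.camera("side");T=arm.camera("top")
a=overlay(S,"side",C,(200,160,310,280),5,"pics/x.png");b=overlay(T,"top",C,(240,100,340,230),4,"pics/x.png")
cv2.imwrite("pics/g1.png",np.hstack([a[:520],b[:520,:250]]))
D=[([67.80927667, 23.94281069, -0.59028784, 92.47929066,  0.26971216,63.63876613, -3.03551526],[0.21172472, -0.58770871,  0.20492798],[-179.94,.005,19.81]),
([14.3,18.4,-25.8,88.8,8.2,74.7,-101.2],[.59518,.0291,.30508],[-179.98,.03,1.287]),(list(s["q"]),list(s["eef_pos"]),list(s["orientation"]))]
import json;json.dump(D,open("D.json","w"))
E
```

```text
5.05 [  11.7   31.2  -22.8  102.1   15.2   49.8 -106.8] [0.59465781 0.02815741 0.07774213] [ 0.0085478   0.00504445 -0.45280709]
```

View pics/g1.png

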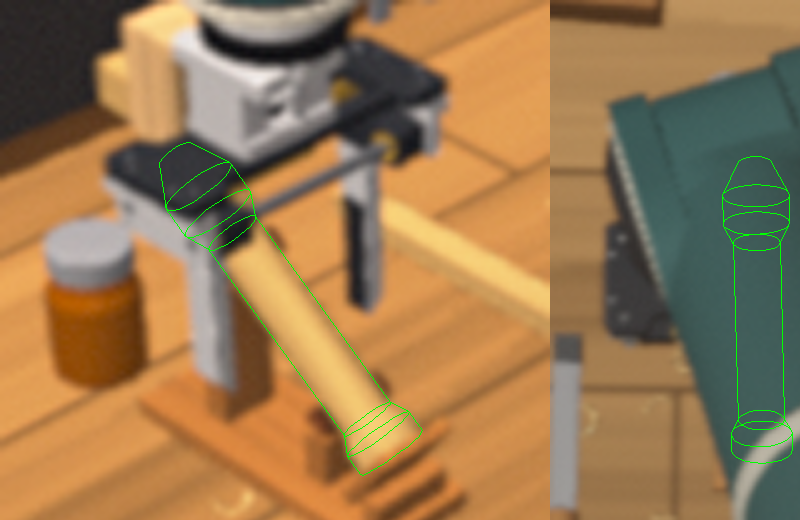

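The open fingers straddle the post, with tips at about (215,380) and (365,300) in the crop. Closing now.

>>> {"method": "carry_out", "body": {
  "series": [
    [0,0,0,0,0,0,0],
    [0,0,0,0,0,0,0],
    [0,0,0,0,0,0,0],
    [0,0,0,0,0,0,0],
    [0,0,0,0,0,0,0],
    [0,0,0,0,0,0,0]
  ],
  "newtons": 30
}}

```text
time_s: 5.9
eef_pos: [0.5952, 0.0287, 0.0786]
orientation: [-180.0, -0.0, 1.3]
force: [1.1, 0.5, -0.0]
width: 0.0376
```

```bash
cat > kin.py <<'E'
import numpy as np,json,itertools
from scipy.spatial.transform import Rotation as Ro
from scipy.optimize import least_squares
def fk(q,p,sg,o1,o7):
    h,L1,L2,L3=p;E=lambda ax,d:Ro.from_euler(ax,d,degrees=True)
    q=np.array(q)*sg
    R=E('z',q[0]+o1);x=np.array([0,0,h]);R=R*E('y',q[1])*E('z',q[2]);x=x+R.apply([0,0,L1])
    R=R*E('y',q[3])*E('z',q[4]);x=x+R.apply([0,0,L2]);R=R*E('y',q[5])*E('z',q[6]+o7);x=x+R.apply([0,0,L3]);return x,R
if __name__=="__main__":
    D=json.load(open("D.json"));best=[]
    for s in itertools.product([1,-1],repeat=3):
        # y-signs +1; z-joint signs: 1:-1
        for s7 in(1,-1):
          for o1 in(0,180):
            sg=np.array([s[0],1,s[1],1,s[2],1,s7])
            def res(v):
                r=[]
                for q,x,o in D:
                    X,R=fk(q,v[:4],sg,o1+0*v[4],v[4]);r+=list((X-x)*10)+list((Ro.from_euler('xyz',o,degrees=True).inv()*R).as_rotvec())
                return r
            for o7 in(0,90,180,270):
                f=least_squares(res,[.3,.4,.4,.25,o7],x_scale=[.1,.1,.1,.1,30]);best.append((f.cost,sg.tolist(),o1,f.x.round(4).tolist()))
    best.sort(key=lambda b:b[0]);[print(b) for b in best[:4]]
E
python3 kin.py
```

```text
(np.float64(0.07377461387120311), [-1, 1, -1, 1, -1, 1, -1], 0, [24.3951, 0.6122, 0.4356, 24.5571, 90.0132])
(np.float64(0.07377461387120629), [-1, 1, -1, 1, -1, 1, -1], 0, [24.3951, 0.6122, 0.4356, 24.5571, 90.0132])
(np.float64(0.07377461387120676), [-1, 1, -1, 1, -1, 1, -1], 0, [24.3951, 0.6122, 0.4356, 24.5571, 90.0132])
(np.float64(0.07377461387121763), [-1, 1, -1, 1, -1, 1, -1], 0, [24.3951, 0.6122, 0.4356, 24.557, 90.0132])
```

>>> {"method": "carry_out", "body": {
  "series": [
    [0,0,0,0,0,0,0],
    [0,0,0,0,0,0,0],
    [0,0,0,0,0,0,0]
  ]
}}

```text
time_s: 6.28
eef_pos: [0.5952, 0.0279, 0.0786]
orientation: [180.0, -0.0, 1.2]
force: [-1.4, -5.6, 2.2]
width: 0.0295
```

>>> {"method": "carry_out", "body": {
  "series": [
    [0,0,10,0,0,0,0],
    [0,0,30,0,0,0,0],
    [0,0,65,0,0,0,0],
    [0,0,110,0,0,0,0],
    [0,0,160,0,0,0,0],
    [0,0,190,0,0,0,0],
    [0,0,190,0,0,0,0]
  ]
}}

```text
time_s: 7.15
eef_pos: [0.5961, 0.0285, 0.2723]
orientation: [180.0, -0.3, 1.2]
force: [-0.7, 0.5, -1.9]
width: 0.0296
```

```bash
python3 - <<'E'
from ov import *
import json
s=arm.state();print(s["time_s"],np.round(s["q"],1),s["eef_pos"],s["orientation"],s["force"],s["width"])
D=json.load(open("D.json"));D.append((list(s["q"]),list(s["eef_pos"]),list(s["orientation"])));json.dump(D,open("D.json","w"))
C=[h+[0,0,.19] for h in place(st_local(),.591,.0287,np.radians(1.2))]
S=arm.camera("side")
overlay(S,"side",C,(180,60,320,220),5,"pics/g2.png")
E
```

```text
7.15 [  14.4   19.5  -25.9   91.6    9.    70.6 -101.8] [0.59610928 0.02845002 0.27231974] [179.96822222  -0.32628979   1.24654563] [-0.682153    0.46523028 -1.91084754] 0.02964608055870564
```

View pics/g2.png

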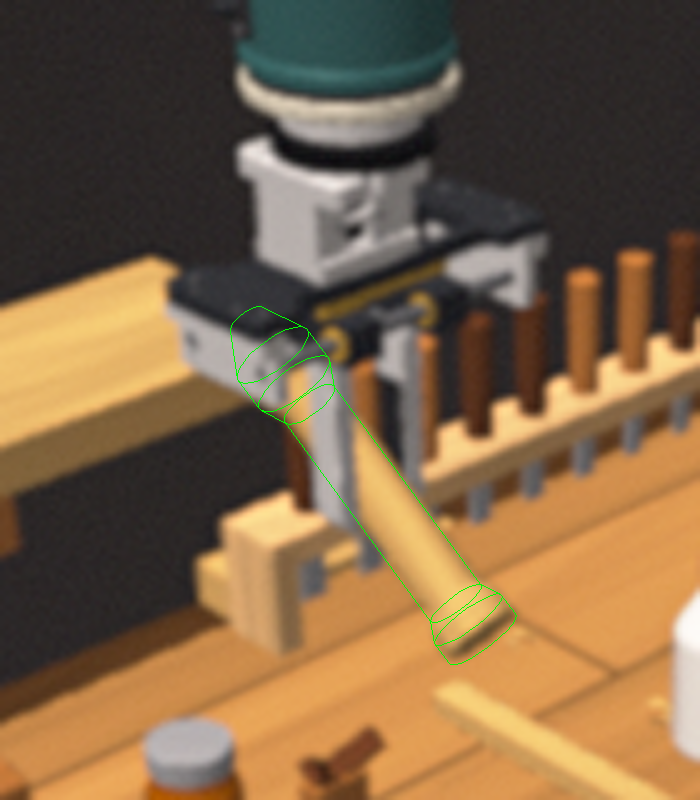

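The post is held and follows the prediction, with its foot at (475,630) in the crop. Next I tilt it upright in mid-air.

>>> {"method": "carry_out", "body": {
  "series": [
    [2,0,10,0.2,-9,0,0],
    [4,0,20,0.4,-18,0,0],
    [7,0,30,0.6,-27,0,0],
    [9,0,30,0.8,-36,0,0],
    [12,0,30,1,-45,0,0],
    [15,0,30,1.15,-53,0,0],
    [15.5,0.3,30,1.15,-55,0,0],
    [15.5,0.3,30,1.15,-55,0,0],
    [15.5,0.3,30,1.15,-55,0,0]
  ]
}}

```text
time_s: 8.32
eef_pos: [0.6063, 0.0174, 0.3222]
orientation: [176.8, -50.0, 3.0]
force: [0.1, 0.1, -1.0]
width: 0.0291
```

```bash
python3 - <<'E'
from ov import *
import json
s=arm.state();print(s["time_s"],np.round(s["q"],1),s["eef_pos"],s["orientation"],s["force"],s["width"])
D=json.load(open("D.json"));D.append((list(s["q"]),list(s["eef_pos"]),list(s["orientation"])));json.dump(D,open("D.json","w"))
E
```

```text
8.325 [ -17.2   -5.7    8.   128.1   48.    11.6 -140.9] [0.60626166 0.01742235 0.32220318] [176.75807036 -50.03810591   2.98040514] [ 0.13606835  0.13112877 -1.01400564] 0.02906540576537511
```

```bash
cat > kin2.py <<'E'
import numpy as np,json
from scipy.spatial.transform import Rotation as Ro
from scipy.optimize import least_squares
sg=np.array([-1,1,-1,1,-1,1,-1]);E=lambda ax,d:Ro.from_euler(ax,d,degrees=True)
def fk(q,v):
    # v: h,L1,L2,L3, a2 (x after q2.. before q4), a4 (x after q4), a6, a1
    q=np.array(q)*sg;R=E('z',q[0]);x=R.apply([v[7],0,v[0]]);R=R*E('y',q[1])*E('z',q[2]);x=x+R.apply([v[4],0,v[1]])
    R=R*E('y',q[3])*E('z',q[4]);x=x+R.apply([v[5],0,v[2]]);R=R*E('y',q[5])*E('z',q[6]+90);x=x+R.apply([0,0,v[3]])+R.apply([0,0,0]) +(R*E('z',-q[6]-90)).apply([v[6],0,0]);return x,R
def load():
    D=json.load(open("D.json"))
    def res(v):
        r=[]
        for q,x,o in D: r+=list((fk(q,v)[0]-x)*1000)
        r+=list(np.array(v[4:])*20)
        return r
    f=least_squares(res,[.3,.4,.4,.25,0,0,0,0]);return f.x,f.fun
if __name__=="__main__":
    v,r=load();print(v.round(4),np.round(r,1))
    for q,x,o in json.load(open("D.json")): print(np.degrees((Ro.from_euler('xyz',o,degrees=True).inv()*fk(q,v)[1]).magnitude()).round(2))
E
python3 kin2.py
```

```text
[ 0.3117  0.609   0.5336  0.4353 -0.1359  0.0493 -0.0239  0.0232] [28.3 10.1  1.7 -0.6  2.8 -0.7  0.9 -3.2  2.  -1.5  1.7 -2.1  0.4 -0.3
 -0.8 -2.7  1.  -0.5  0.5]
0.0
0.05
0.0
0.0
0.0
```

```bash
cat > kin3.py <<'E'
import numpy as np,json
from scipy.spatial.transform import Rotation as Ro
from scipy.optimize import least_squares
sg=np.array([-1,1,-1,1,-1,1,-1]);E=lambda ax,d:Ro.from_euler(ax,d,degrees=True)
def chain(q,v):
    q=np.array(q)*sg;R=E('z',q[0]);x=R.apply([v[4],v[5],v[0]]);R=R*E('y',q[1])*E('z',q[2]);x=x+R.apply([v[6],v[7],v[1]])
    R=R*E('y',q[3])*E('z',q[4]);x=x+R.apply([v[8],v[9],v[2]]);R=R*E('y',q[5]);x=x+R.apply([v[10],v[11],v[3]]);return x,R*E('z',q[6]+90)
fk=chain
def load():
    D=json.load(open("D.json"))
    def res(v):
        r=[]
        for q,x,o in D: r+=list((fk(q,v)[0]-x)*1000)
        return r+list(np.array(v[4:])*3)
    f=least_squares(res,[.3,.5,.5,.3]+[0]*8);return f.x,f.fun
if __name__=="__main__":
    v,r=load();print(v.round(4),np.round(r,1))
E
python3 kin3.py
```

```text
[ 2.893e-01  5.013e-01  4.694e-01  3.335e-01  2.000e-04 -1.440e-02
  3.000e-04 -1.620e-02  1.000e-04 -1.000e-04 -0.000e+00 -1.000e-04] [-0.  -0.  -0.  -0.1  0.   0.1 -0.   0.   0.   0.1 -0.  -0.1 -0.  -0.
  0.   0.  -0.   0.  -0.   0.  -0.  -0.  -0. ]
```

```bash
cat > ik.py <<'E'
from kin3 import *
lo=np.array([-161.28,-22.2,-73.04,3.21,-68.34,10.77,-161.83]);hi=np.array([161.28,115.67,71.86,147.25,248.33,114.83,161.83])
V,_=load()
def ik(x,R,q0,q3=None,w=.002):
    def res(q):
        X,Rr=fk(q,V);r=list((X-x)*100)+list((R.inv()*Rr).as_rotvec()*30)+list((q-q0)*w)
        if q3 is not None:r.append((q[2]-q3)*.5)
        return r
    f=least_squares(res,np.clip(q0,lo+.1,hi-.1),bounds=(lo,hi));X,Rr=fk(f.x,V)
    return f.x,np.linalg.norm(X-x)*1000,np.degrees((R.inv()*Rr).magnitude())
def toolR(psi,tilt): # tool down yaw, tilted outward by tilt about -y'
    return E('z',psi)*E('y',-tilt)*E('x',180)
E
python3 - <<'E'
from ik import *
import json
qc=np.array(json.load(open("D.json"))[-1][0])
g=np.array([.4685,.3515,.032+.090])
for z in(0,.03):
 for psi in(-20,0,20,37,55,75,95):
  for q3 in(-30,0,30):
    R=toolR(psi,55);x=g+[0,0,z]+R.apply([0,0,.019])
    q0=qc.copy();q0[0]=-37;q0[2]=q3
    q,e,a=ik(x,R,q0,q3)
    if e<1 and a<.5: print(z,psi,q3,np.round(q,0))
E
```

```text
0 95 -30 [ 10.  36. -30. 117. -65.  42.  47.]
0.03 95 -30 [ 10.  32. -30. 117. -64.  44.  43.]
```

```bash
python3 - <<'E'
from ik import *
import json
rng=np.random.default_rng(0)
g=np.array([.4685,.3515,.032+.090])
for psi in range(-150,200,15):
  best=None
  for k in range(40):
   for fl in(0,180):
    R=toolR(psi,55)*E('z',fl);x=g+R.apply([0,0,.019])
    q0=rng.uniform(lo,hi);q0[0]=rng.uniform(-100,60);q0[2]=rng.uniform(-40,40);q0[1]=rng.uniform(0,60)
    q,e,a=ik(x,R,q0,w=.0005)
    if e<1 and a<.5:
        m=np.min(np.minimum(q-lo,hi-q))
        if best is None or m>best[0]: best=(m,fl,q)
  if best: print(psi,best[1],round(best[0],1),np.round(best[2],0),flush=True)
E
```

```text
-150 0 0.3 [-35.  60.  -5.  60.  -4. 115.  81.]
-135 0 0.5 [-47.  61.  11.  60.  -3. 114.  99.]
-120 180 4.8 [-59.  62.  27.  64.  -3. 110. -63.]
-105 180 12.4 [-69.  62.  36.  69.  -0. 102. -51.]
-90 180 22.8 [-80.  63.  47.  77.  -0.  92. -38.]
-75 180 31.3 [-77.  52.  28.  85.  20.  83. -45.]
-60 180 41.3 [-79.  47.  25.  94.  30.  74. -44.]
-45 180 43.9 [-72.  40.   9. 103.  49.  69. -51.]
-30 180 35.3 [-42.  39. -30. 112.  76.  79. -58.]
-15 0 26.4 [-28.  40. -46. 121.  92.  80. 123.]
0 180 18.2 [-18.  39. -53. 129. 106.  75. -53.]
15 180 11.8 [ -9.  37. -55. 135. 122.  65. -50.]
30 180 8.3 [  8.  41. -64. 139. 139.  56. -40.]
45 0 8.5 [ 18.  39. -62. 139. 159.  38. 139.]
60 0 12.0 [ 13.  31. -44. 135. 210.  26. 100.]
75 180 0.0 [ -61.   40.   51.  131.  248.   72. -126.]
90 0 12.5 [ 30.  46. -56. 120. -47.  23.  31.]
105 180 19.1 [  16.   42.  -38.  111.  -47.   45. -143.]
120 0 32.4 [ 10.  45. -34. 101. -36.  58.  36.]
135 0 38.4 [  6.  50. -35.  92. -26.  70.  36.]
150 0 31.8 [ -2.  53. -30.  82. -21.  83.  41.]
165 0 21.9 [  2.  62. -47.  74.  -2.  93.  36.]
180 0 11.7 [-10.  61. -34.  67.  -3. 103.  49.]
195 0 4.3 [-22.  60. -21.  62.  -4. 111.  64.]
```

```bash
python3 - <<'E'
from ik import *
import json
from cell import arm
s=arm.state();q=np.array(s["q"]);R0=Ro.from_euler('xyz',s["orientation"],degrees=True);x0=s["eef_pos"]
RA=toolR(1.2,0);xA=np.array([.56,.03,.30])
print("A",(xA-x0)*1000,np.degrees((RA*R0.inv()).as_rotvec()))
def go(x0,R0,x1,R1,q,n=12,lab=""):
    rv=(R1*R0.inv()).as_rotvec()
    for t in np.linspace(0,1,n+1)[1:]:
        qn,e,a=ik(x0+(x1-x0)*t,Ro.from_rotvec(rv*t)*R0,q,w=.001)
        if t in(1,) or e>1 or a>.5 or abs(qn-q).max()>25: print(lab,round(t,2),np.round(qn),round(e,1),round(a,1),np.abs(qn-q).max().round())
        q=qn
    return q
q=go(x0,R0,xA,RA,q,6,"A")
for psi in(115,125,135):
    g=np.array([.4685,.3515,.0])
    RB=toolR(psi,0);xB=g+[0,0,.24]
    qq=go(xA,RA,xB,RB,q,14,f"B{psi}")
    RC=toolR(psi,55);xC=g+[0,0,.18]+RC.apply([0,0,.019])
    qq=go(xB,RB,xC,RC,qq,8,"C")
    qq=go(xC,RC,xC-[0,0,.058],RC,qq,3,"D")
E
```

```text
A [-46.26165578  12.5776458  -22.20318308] [ 1.20660598 50.10041424 -0.24979404]
A 0.17 [ -24.   -5.   15.  123.   22.   22. -115.] 0.0 0.0 26.0
A 1.0 [-21.  13.  18.  95.  -4.  72. -91.] 0.0 0.0 9.0
B115 1.0 [-33.  18.  -8.  96.   3.  66. -17.] 0.0 0.0 5.0
C 1.0 [  2.  35. -21. 104. -49.  63.  39.] 0.0 0.0 6.0
D 1.0 [  2.  40. -21. 105. -49.  59.  44.] 0.0 0.0 2.0
B125 1.0 [-32.  18.  -9.  96.   3.  66.  -8.] 0.0 0.0 6.0
C 1.0 [ -0.  38. -21.  98. -42.  71.  39.] 0.0 0.0 4.0
D 1.0 [ -1.  43. -21.  98. -42.  67.  43.] 0.0 0.0 2.0
B135 1.0 [-31.  19. -11.  96.   4.  66.   2.] 0.0 0.0 7.0
C 1.0 [ -3.  42. -21.  91. -36.  78.  40.] 0.0 0.0 4.0
D 1.0 [ -3.  46. -20.  92. -36.  74.  44.] 0.0 0.0 2.0
```

The radial stance would exceed the joint-6 range. My fitted kinematics show that standing the post with the tool pointing to yaw 135° is well within all ranges. So I untilt, turn over the pad, then tilt there.

>>> {"method": "carry_out", "body": {
  "series": [
    [-6,2,0,0.1,6,0,0],
    [-12,3,0,0.3,13,0,0],
    [-20,5,-3,0.5,22,-0.1,0],
    [-30,8,-10,0.8,32,-0.2,0],
    [-40,11,-18,1,42,-0.2,0],
    [-46,12.5,-22,1.2,50.1,-0.25,0],
    [-46,12.5,-22,1.2,50.1,-0.25,0]
  ]
}}

```text
time_s: 9.2
eef_pos: [0.5606, 0.03, 0.2984]
orientation: [179.9, 0.2, 1.2]
force: [0.7, 0.2, -2.3]
width: 0.029
```

>>> {"method": "carry_out", "body": {
  "series": [
    [-5,20,0,0,0,8,0],
    [-10,45,0,0,0,17,0],
    [-20,70,0,0,0,26,0],
    [-27,95,0,0,0,35,0],
    [-34,120,0,0,0,44,0],
    [-41,145,0,0,0,54,0],
    [-48,170,0,0,0,64,0],
    [-56,195,0,0,0,74,0],
    [-63,220,0,0,0,84,0],
    [-70,245,-10,0,0,94,0],
    [-77,270,-20,0,0,104,0],
    [-84,295,-30,0,0,114,0],
    [-88,310,-40,0,0,124,0],
    [-92,321,-50,0,0,132,0],
    [-92,321.5,-50,0,0,133.8,0],
    [-92,321.5,-50,0,0,133.8,0]
  ]
}}

```text
time_s: 11.2
eef_pos: [0.4688, 0.351, 0.2489]
orientation: [179.8, 0.2, 134.8]
force: [0.2, -0.6, -1.0]
width: 0.0293
```

```bash
python3 - <<'E'
from cell import arm
import numpy as np
from ik import *
s=arm.state();print(s["time_s"],np.round(s["q"],1))
R0=Ro.from_euler('xyz',s["orientation"],degrees=True);RC=toolR(135,55);g=np.array([.4685,.3515,.19])
print((g+RC.apply([0,0,.019])-s["eef_pos"])*1000,np.degrees((RC*R0.inv()).as_rotvec()))
E
```

```text
11.2 [-36.7  17.7  -4.   95.5   1.6  66.7   3.6]
[-11.30717878  11.554099   -69.77002717] [39.00845376 39.11536006  0.22499986]
```

>>> {"method": "carry_out", "body": {
  "series": [
    [-1,1,0,6,6,0,0],
    [-3,3,-5,12,12,0,0],
    [-5,5,-15,18,18,0.1,0],
    [-7,7,-25,24,24,0.1,0],
    [-9,9,-40,31,31,0.2,0],
    [-11,11,-55,37,37,0.2,0],
    [-11.3,11.5,-68,39,39.1,0.2,0],
    [-11.3,11.5,-69.8,39,39.1,0.2,0],
    [-11.3,11.5,-69.8,39,39.1,0.2,0]
  ]
}}

```text
time_s: 12.32
eef_pos: [0.4578, 0.3627, 0.18]
orientation: [180.0, -54.9, 135.0]
force: [-0.1, 0.1, -1.4]
width: 0.0295
```

```bash
cat > look.py <<'E'
from ov import *
from scipy.spatial.transform import Rotation as Ro
import sys
s=arm.state();print(s["time_s"],np.round(s["q"],1),s["eef_pos"],s["orientation"],s["force"],s["width"])
R=Ro.from_euler('xyz',s["orientation"],degrees=True);g=s["eef_pos"]-R.apply([0,0,.019]);print("g",g)
tool0=Ro.from_euler('xyz',[180,0,1.2],degrees=True)
a0=Ro.from_euler('z',1.2,degrees=True).apply([np.cos(np.radians(35)),0,np.sin(np.radians(35))])
a=(R*tool0.inv()).apply(a0);print("axis",a.round(4))
up=Ro.align_vectors([a],[[0,0,1]])[0]
st=[up.apply(np.vstack([ring(*PROF[i]),ring(*PROF[i+1])])-[0,0,.090])+g for i in range(6)]
S=arm.camera("side");T=arm.camera("top")
ea=overlay(S,"side",st,(130,240,250,360),5,"pics/x.png");eb=overlay(T,"top",st,(125,170,225,270),4,"pics/x.png")
cv2.imwrite(sys.argv[1],np.hstack([ea,np.pad(eb,((0,200),(0,0),(0,0)))])[:, :1000] if 0 else cv2.resize(np.hstack([ea,np.pad(eb,((0,200),(0,0),(0,0)))]),None,fx=.78,fy=.78))
np.save("Sl.npy",S);np.save("Tl.npy",T)
E
python3 look.py pics/p1.png
```

```text
12.325 [ -9.   39.6 -11.8  91.4 -41.   81.3  43.4] [0.45778317 0.36268127 0.18000071] [179.95124302 -54.85051019 134.99400606] [-0.09980903  0.10439735 -1.35188984] 0.02950262903966453
g [0.46875577 0.35168351 0.19093923]
axis [-0.0022  0.0015  1.    ]
```

View pics/p1.png

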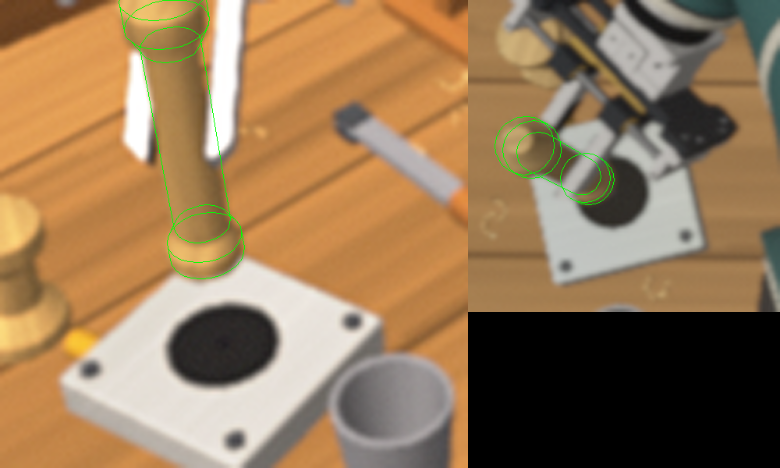

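The post is upright above the pad and the prediction overlays well. Lowering now.

>>> {"method": "carry_out", "body": {
  "series": [
    [0,0,-20,0,0,0,0],
    [0,0,-40,0,0,0,0],
    [0,0,-55,0,0,0,0],
    [0,0,-63,0,0,0,0],
    [0,0,-66,0,0,0,0],
    [0,0,-66,0,0,0,0]
  ]
}}

```text
time_s: 13.18
eef_pos: [0.4578, 0.3631, 0.1146]
orientation: [179.8, -54.9, 135.1]
force: [0.2, 0.2, -1.4]
width: 0.0295
```

```bash
python3 look.py pics/p2.png
```

```text
13.175 [ -9.1  44.7 -11.6  92.2 -40.8  76.9  47.5] [0.45781666 0.36307049 0.1145971 ] [179.81329894 -54.85829026 135.14982146] [ 0.21311642  0.15099715 -1.37511884] 0.029462025749586705
g [0.46878786 0.35206918 0.12553346]
axis [-3.1e-03  4.0e-04  1.0e+00]
```

View pics/p2.png

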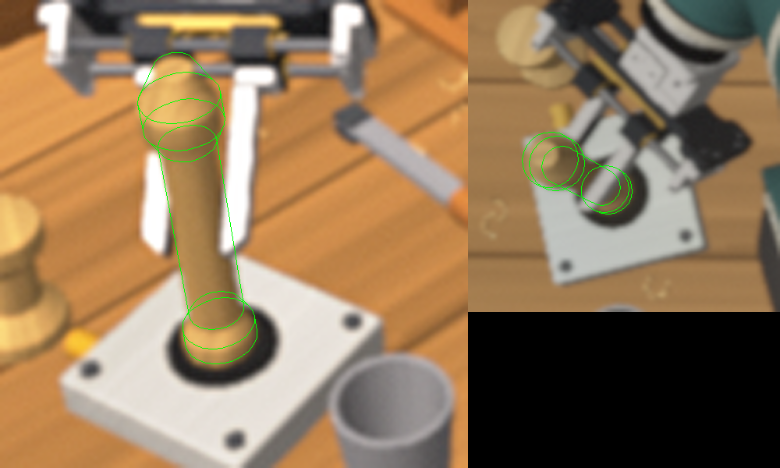

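The foot sits centred over the disc, at about (218,335) in the crop, and about 3 mm above it. I'll creep down watching the force.

>>> {"method": "carry_out", "body": {
  "series": [
    [0,0,-2,0,0,0,0],
    [0,0,-3,0,0,0,0],
    [0,0,-3,0,0,0,0]
  ]
}}

```text
time_s: 13.65
eef_pos: [0.4581, 0.3636, 0.1143]
orientation: [179.6, -55.0, 135.4]
force: [-1.1, -6.2, 25.2]
width: 0.0296
```

>>> {"method": "carry_out", "body": {
  "series": [
    [0,0,0,0,0,0,0],
    [0,0,0,0,0,0,0]
  ]
}}

```text
time_s: 13.9
eef_pos: [0.4582, 0.3637, 0.1144]
orientation: [179.5, -54.9, 135.4]
force: [1.9, -0.3, 4.3]
width: 0.0296
```

```bash
python3 look.py pics/p3.png
```

```text
13.9 [ -9.1  44.8 -11.7  92.1 -40.9  76.9  47.6] [0.45820859 0.36367536 0.11438532] [179.54213177 -54.94462276 135.40535024] [ 1.85764686 -0.30039735  4.26343209] 0.02958347723080637
g [0.46917705 0.35264779 0.12529796]
axis [-0.0039 -0.0026  1.    ]
```

View pics/p3.png

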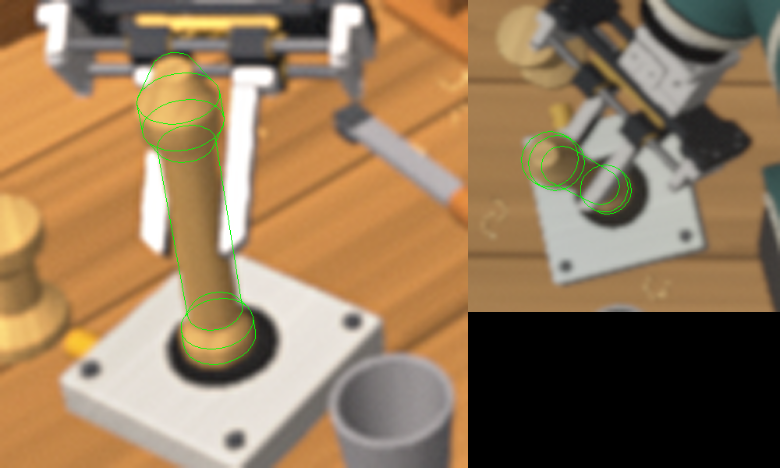

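Contact with 4 N and the post vertical. Now I release gently.

>>> {"method": "carry_out", "body": {
  "series": [
    [0,0,0,0,0,0,0],
    [0,0,0,0,0,0,0],
    [0,0,0,0,0,0,0.45],
    [0,0,0,0,0,0,0.6],
    [0,0,0,0,0,0,1],
    [0,0,0,0,0,0,1],
    [0,0,0,0,0,0,1],
    [0,0,0,0,0,0,1]
  ],
  "newtons": 4
}}

```text
time_s: 15.0
eef_pos: [0.4582, 0.3637, 0.1144]
orientation: [179.6, -55.0, 135.4]
force: [0.7, -0.4, 0.2]
width: 0.0868
```

```bash
python3 look.py pics/p4.png
```

```text
15.0 [ -9.1  44.8 -11.7  92.1 -40.9  76.9  47.6] [0.45815375 0.36374452 0.11440315] [179.55375548 -54.9706733  135.39508928] [ 0.68553784 -0.39616664  0.18957696] 0.08680717741117082
g [0.46912648 0.35271423 0.12530874]
axis [-0.0035 -0.0028  1.    ]
```

View pics/p4.png

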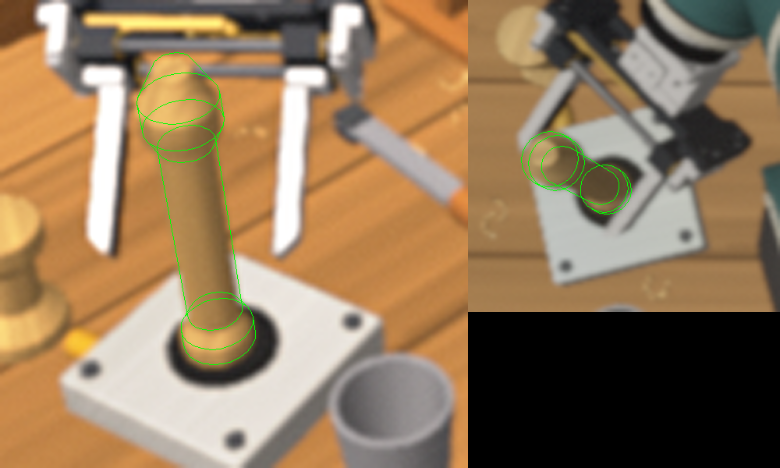

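It stands free. I back out along the finger axis.

>>> {"method": "carry_out", "body": {
  "series": [
    [6,-6,6,0,0,0,1],
    [18,-18,18,0,0,0,1],
    [35,-35,35,0,0,0,1],
    [60,-60,60,0,0,0,1],
    [85,-85,85,0,0,0,1],
    [110,-110,109,0,0,0,1],
    [110,-110,109,0,0,0,1]
  ]
}}

```text
time_s: 15.98
eef_pos: [0.5707, 0.2511, 0.2248]
orientation: [179.4, -54.8, 135.3]
force: [-0.2, 0.5, -0.5]
width: 0.0937
```

```bash
python3 - <<'E'
from ov import *
import json
s=arm.state();print(s["time_s"],np.round(s["q"],1),s["eef_pos"],s["orientation"])
st=[np.vstack([ring(*PROF[i]),ring(*PROF[i+1])])+[.469,.3525,.032] for i in range(6)]
S=arm.camera("side");T=arm.camera("top")
a=overlay(S,"side",st,(130,240,250,360),5,"pics/x.png");b=overlay(T,"top",st,(125,170,225,270),4,"pics/x.png")
cv2.imwrite("pics/p5.png",cv2.resize(np.hstack([a,np.pad(b,((0,200),(0,0),(0,0)))]),None,fx=.78,fy=.78))
# next: IK simulation to the box
E
cat > go.py <<'E'
from ik import *
def go(x0,R0,x1,R1,q,n=12,lab=""):
    rv=(R1*R0.inv()).as_rotvec();x0=np.array(x0);x1=np.array(x1)
    for t in np.linspace(0,1,n+1)[1:]:
        qn,e,a=ik(x0+(x1-x0)*t,Ro.from_rotvec(rv*t)*R0,q,w=.001)
        if t==1 or e>1 or a>.5 or abs(qn-q).max()>15: print(lab,round(t,2),np.round(qn),round(e,1),round(a,1),np.abs(qn-q).max().round())
        q=qn
    return q
E
```

```text
15.975 [ -1.8  45.   -8.1  74.1 -36.6  97.1  43.2] [0.57070143 0.25113761 0.22477638] [179.38529041 -54.78354205 135.32523468]
```

View pics/p5.png

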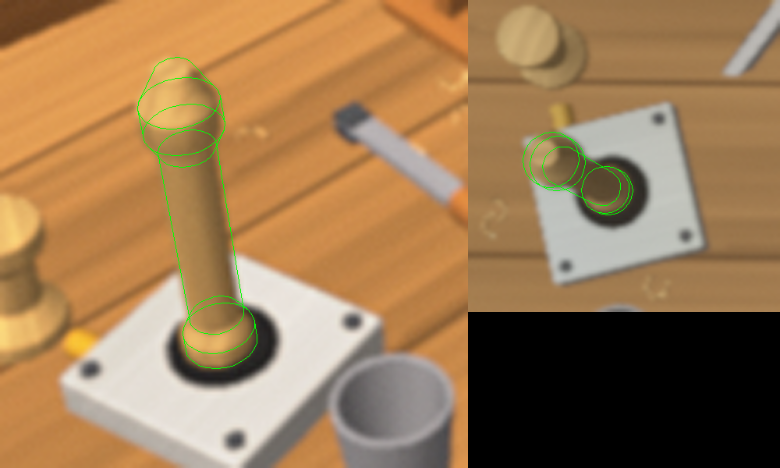

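The stanchion stands upright, its foot on the disc at (607,190) in the top crop, and the fingers are clear. Now the switch box.

```bash
python3 - <<'E'
from go import *
from cell import arm
s=arm.state();q=np.array(s["q"]);R0=Ro.from_euler('xyz',s["orientation"],degrees=True);x0=s["eef_pos"]
RA=toolR(135.3,0);xA=np.array([.62,.10,.33])
print("A",(xA-x0)*1000,np.degrees((RA*R0.inv()).as_rotvec()))
q=go(x0,R0,xA,RA,q,8,"A")
xB=np.array([.482,-.337,.25]);RB=toolR(9.5,0)
print("B",(xB-xA)*1000,np.degrees((RB*RA.inv()).as_rotvec()))
q=go(xA,RA,xB,RB,q,12,"B")
q=go(xB,RB,[.482,-.337,.072],RB,q,4,"C")
q=go([.482,-.337,.072],RB,[.579,-.3206,.086],RB,q,4,"D")
E
```

```text
A [  51.86161047 -153.57279796  106.64939805] [-38.93036226 -38.81071736   0.14299101]
A 1.0 [-14.  20.   2.  83.  -1.  78.  34.] 0.0 0.0 5.0
B [-138. -437.  -80.] [ 4.35459002e-31  0.00000000e+00 -1.25800000e+02]
B 1.0 [  6.  20.  33.  96. -12.  68. -38.] 0.0 0.0 5.0
C 1.0 [ 11.  32.  28. 105. -19.  48. -32.] 0.0 0.0 5.0
D 1.0 [  7.  37.  27.  93. -20.  55. -39.] 0.0 0.0 3.0
```

>>> {"method": "carry_out", "body": {
  "series": [
    [10,-25,20,-6,-6,0,1],
    [20,-50,40,-13,-13,0,1],
    [30,-75,60,-20,-20,0,1],
    [38,-100,80,-27,-27,0,1],
    [45,-125,95,-33,-33,0,1],
    [52,-145,106,-38.9,-38.8,0.1,1],
    [52,-153.6,106.6,-38.9,-38.8,0.1,1],
    [52,-153.6,106.6,-38.9,-38.8,0.1,1]
  ]
}}

```text
time_s: 17.08
eef_pos: [0.6196, 0.0996, 0.329]
orientation: [-180.0, -0.2, 135.2]
force: [0.1, -0.0, -1.2]
width: 0.0939
```

>>> {"method": "carry_out", "body": {
  "series": [
    [-8,-25,0,0,0,-8,1],
    [-18,-58,0,0,0,-17,1],
    [-28,-90,0,0,0,-26,1],
    [-38,-120,0,0,0,-35,1],
    [-48,-150,0,0,0,-44,1],
    [-57,-180,0,0,0,-53,1],
    [-67,-210,0,0,0,-62,1],
    [-76,-240,-10,0,0,-71,1],
    [-86,-270,-20,0,0,-80,1],
    [-95,-300,-30,0,0,-89,1],
    [-105,-330,-40,0,0,-98,1],
    [-115,-365,-50,0,0,-107,1],
    [-125,-400,-65,0,0,-116,1],
    [-133,-425,-75,0,0,-123,1],
    [-138,-437,-80,0,0,-125.8,0.8],
    [-138,-437,-80,0,0,-125.8,0.8]
  ]
}}

```text
time_s: 19.08
eef_pos: [0.4812, -0.3375, 0.2483]
orientation: [-179.9, -0.2, 9.4]
force: [0.8, 0.7, 0.6]
width: 0.0779
```

```bash
python3 - <<'E'
from ov import *
s=arm.state();print(s["time_s"],np.round(s["q"],1),s["eef_pos"],s["orientation"],s["force"])
S=arm.camera("side");T=arm.camera("top")
B=place(box_local(0.03),.490,-.2952,np.radians(9.5))
overlay(S,"side",B,(310,100,430,260),5,"pics/b1.png")
E
```

```text
19.075 [  6.2  20.2  33.3  96.1 -12.1  67.3 -38. ] [ 0.48121742 -0.33753323  0.24827573] [-1.79888243e+02 -1.57806551e-01  9.42583707e+00] [0.77825491 0.70447739 0.59927539]
```

View pics/b1.png

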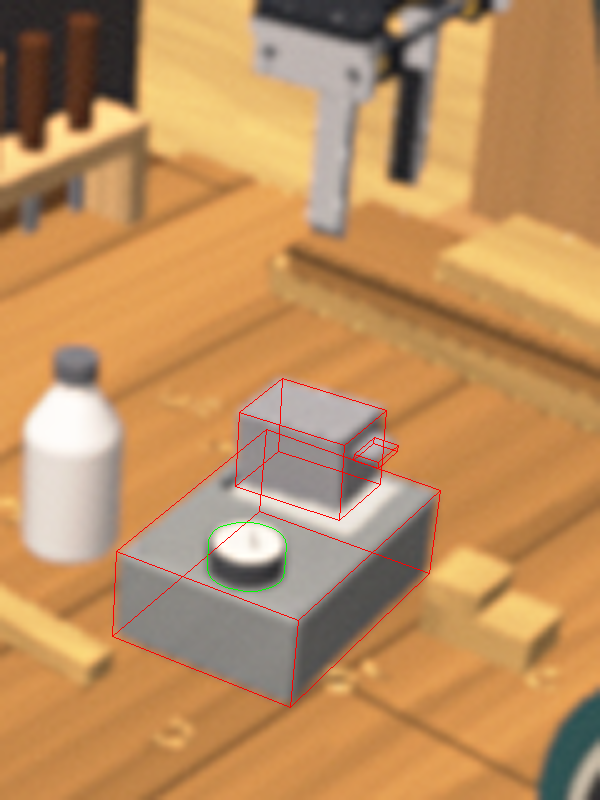

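>>> {"method": "carry_out", "body": {
  "series": [
    [0.5,0.5,-40,0,0,0,0.8],
    [0.5,0.5,-85,0,0,0,0.8],
    [0.5,0.5,-130,0,0,0,0.8],
    [0.5,0.5,-160,0,0,0,0.8],
    [0.5,0.5,-174,0,0,0,0.8],
    [0.5,0.5,-174,0,0,0,0.8],
    [0.5,0.5,-174,0,0,0,0.4],
    [0.5,0.5,-174,0,0,0,0.4],
    [0.5,0.5,-174,0,0,0,0.4],
    [0.5,0.5,-174,0,0,0,0.4]
  ],
  "newtons": 12
}}

```text
time_s: 20.42
eef_pos: [0.4833, -0.3378, 0.076]
orientation: [179.9, -0.3, 9.5]
force: [2.6, -8.8, -1.2]
width: 0.0501
```

```bash
python3 -c "
import numpy as np
for a in [143,135,126,117,108,99,90,81,72,63,54,47,42,40]:
    t=np.radians(a);dx=63.6*np.cos(t)+53.7;dz=63.6*np.sin(t)-34
    print(a,round(dx*.9863,1),round(dx*.165-0.8,1),round(dz,1))"
```

```text
143 2.9 -0.3 4.3
135 8.6 0.6 11.0
126 16.1 1.9 17.5
117 24.5 3.3 22.7
108 33.6 4.8 26.5
99 43.2 6.4 28.8
90 53.0 8.1 29.6
81 62.8 9.7 28.8
72 72.3 11.3 26.5
63 81.4 12.8 22.7
54 89.8 14.2 17.5
47 95.7 15.2 12.5
42 99.6 15.9 8.6
40 101.0 16.1 6.9
```

>>> {"method": "carry_out", "body": {
  "series": [
    [2.9,-0.3,4.3,0,0,0,0.4],
    [8.6,0.6,11,0,0,0,0.4],
    [16.1,1.9,17.5,0,0,0,0.4],
    [24.5,3.3,22.7,0,0,0,0.4],
    [33.6,4.8,26.5,0,0,0,0.4],
    [43.2,6.4,28.8,0,0,0,0.4],
    [53,8.1,29.6,0,0,0,0.4],
    [53,8.1,29.6,0,0,0,0.4]
  ]
}}

```text
time_s: 21.42
eef_pos: [0.5377, -0.3291, 0.1059]
orientation: [179.9, -0.4, 9.6]
force: [3.0, 5.0, -1.5]
width: 0.05
```

```bash
cat > lb.py <<'E'
from ov import *
import sys
s=arm.state();print(s["time_s"],np.round(s["q"],1),s["eef_pos"],s["orientation"],s["force"],s["width"])
S=arm.camera("side");T=arm.camera("top")
g=float(sys.argv[2])
B=place(box_local(g),.490,-.2952,np.radians(9.5))
a=overlay(S,"side",B,(320,110,430,250),5,"pics/x.png");a2=cv2.resize(S[110:250,320:430],None,fx=2,fy=2,interpolation=cv2.INTER_CUBIC)[:,:,::-1]
b=overlay(T,"top",B,(370,160,470,260),2,"pics/x.png")
o=np.zeros((700,800,3),np.uint8);o[:,:550]=a;o[:280,560:780]=a2;o[300:500,560:760]=b;cv2.imwrite(sys.argv[1],cv2.resize(o,None,fx=.85,fy=.85))
E
python3 lb.py pics/b2.png 1.0
```

```text
21.425 [  7.7  33.   28.9  97.6 -19.3  53.9 -36.3] [ 0.53768423 -0.32906971  0.10593007] [179.88545294  -0.39859514   9.60826266] [ 3.00627954  5.04589023 -1.47405608] 0.050040770408086
```

View pics/b2.png

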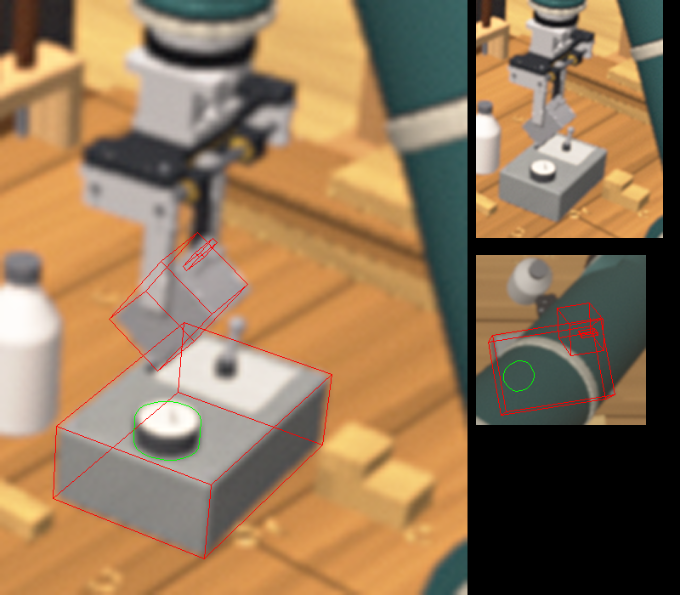

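The guard follows, at about 1.0 rad, and the toggle is visible at (228,345). Continuing the swing.

>>> {"method": "carry_out", "body": {
  "series": [
    [9.5,1.4,-0.8,0,0,0,0.4],
    [19,3,-3,0,0,0,0.4],
    [28,4.5,-6.9,0,0,0,0.4],
    [36.5,5.9,-12.1,0,0,0,0.4],
    [42.5,6.9,-17.1,0,0,0,0.4],
    [46.5,7.6,-21,0,0,0,0.4],
    [47.5,7.8,-23,0,0,0,0.4],
    [47.5,7.8,-23,0,0,0,0.4]
  ]
}}

```text
time_s: 22.52
eef_pos: [0.5862, -0.3211, 0.0836]
orientation: [179.8, -0.5, 9.6]
force: [3.6, 4.8, 2.5]
width: 0.0498
```

```bash
python3 lb.py pics/b3.png 1.85
```

```text
22.525 [  7.1  38.   27.6  92.5 -20.9  54.2 -38.4] [ 0.58616272 -0.32108659  0.0835529 ] [179.84861507  -0.54741001   9.62575046] [3.59946126 4.84718931 2.49179812] 0.04976191085257535
```

View pics/b3.png

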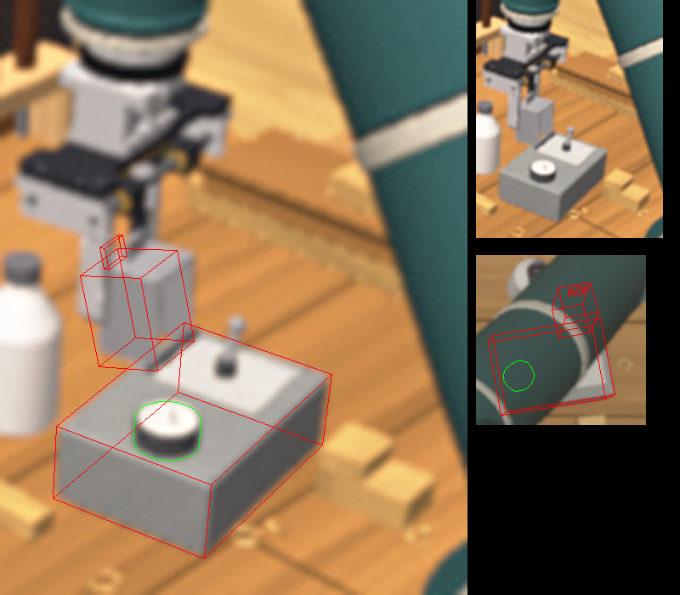

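```bash
python3 - <<'E'
from ov import *
S=arm.camera("side")
o=[]
for g in(1.5,1.6,1.7):
    B=place(guard_local(g),.490,-.2952,np.radians(9.5));o.append(overlay(S,"side",B,(330,155,375,205),6,"pics/x.png"))
cv2.imwrite("pics/b4.png",np.hstack(o))
E
```

```text
(no output)
```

View pics/b4.png

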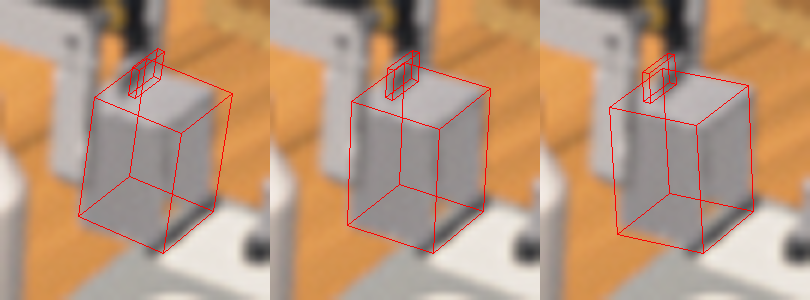

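The guard stands at about 1.6 rad because the pads slid a little. I'll release, then finish opening it with closed fingers from the -x side, which avoids the glue bottle.

>>> {"method": "carry_out", "body": {
  "series": [
    [0,0,0,0,0,0,0.62],
    [0,0,0,0,0,0,0.62],
    [0,0,0,0,0,0,0.62],
    [0,0,20,0,0,0,0.62],
    [0,0,50,0,0,0,0.62],
    [0,0,85,0,0,0,0.62],
    [-30,-5,110,0,0,0,0.4],
    [-80,-13.5,110,0,0,0,0],
    [-110,-18,110,0,0,0,0],
    [-110,-18,110,0,0,0,0]
  ]
}}

```text
time_s: 23.92
eef_pos: [0.4745, -0.3402, 0.1954]
orientation: [179.8, -0.6, 9.5]
force: [0.5, 0.3, 0.7]
width: 0.0218
```

```bash
python3 lb.py pics/b5.png 1.6; python3 - <<'E'
from h import *
E
```

```text
23.925 [  7.1  22.4  32.9 100.5 -14.2  60.6 -35.6] [ 0.47451287 -0.34017858  0.19543016] [179.81212681  -0.64687311   9.45624023] [0.52494224 0.29719818 0.66771032] 0.021787006722984125
```

View pics/b5.png

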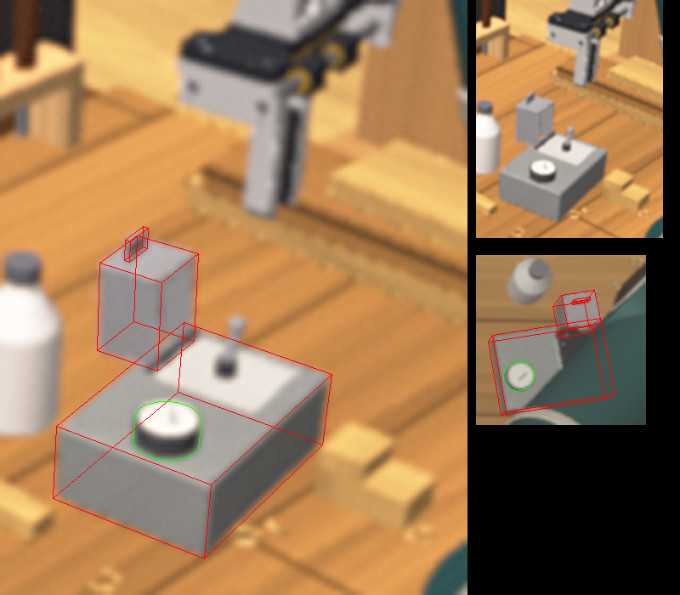

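>>> {"method": "carry_out", "body": {
  "series": [
    [0,0,-40,0,0,0,0],
    [0,1,-80,0,0,0,0],
    [20,3.5,-83,0,0,0,0],
    [40,7,-83,0,0,0,0],
    [52,9,-83,0,0,0,0],
    [60,10.5,-83,0,0,0,0],
    [67,11.5,-83,0,0,0,0],
    [73,12.5,-83,0,0,0,0],
    [76,13,-83,0,0,0,0],
    [76,13,-83,0,0,0,0]
  ]
}}

```text
time_s: 25.28
eef_pos: [0.547, -0.3275, 0.1116]
orientation: [-180.0, -0.1, 9.4]
force: [-37.5, 3.8, 22.9]
width: 0.0004
```

```bash
python3 lb.py pics/b6.png 1.85
```

```text
25.275 [  7.1  33.6  29.4  96.1 -19.4  55.4 -37.1] [ 0.54702547 -0.32746524  0.11156705] [-1.79982276e+02 -1.35220382e-01  9.41515756e+00] [-37.47133259   3.84267545  22.90270908] 0.00039162277249803684
```

View pics/b6.png

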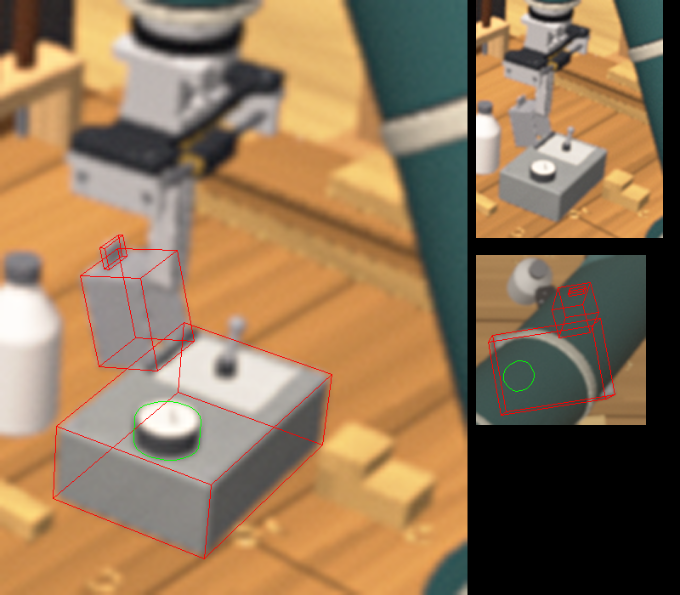

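The guard is at its stop, 1.85 matches. I back off and look at the toggle.

>>> {"method": "carry_out", "body": {
  "series": [
    [-15,-2.5,0,0,0,0,0],
    [-35,-6,0,0,0,0,0],
    [-47,-25,5,0,0,0,0],
    [-44,-49,5,0,0,0,0],
    [-44,-49,0,0,0,0,0]
  ]
}}

```text
time_s: 26.0
eef_pos: [0.5027, -0.3793, 0.1123]
orientation: [179.9, -0.2, 9.3]
force: [-0.2, 0.6, 0.1]
width: 0.0006
```

```bash
python3 lb.py pics/b7.png 1.85; python3 - <<'E'
from fit import *
def tip(t):
    a=-.4+t if 0 else t-.4
    return np.array([[0,-.04+.035*np.sin(a)*1.0,.062+.035*np.cos(a)]])@Rz(np.radians(9.5)).T+[.49,-.2952,0]
S=arm.camera("side");im=cv2.resize(S[160:210,340:400],None,fx=10,fy=10,interpolation=cv2.INTER_CUBIC)[:,:,::-1].copy()
for t in(0,.1,.4,.8):
    p=proj("side",tip(t))[0];print(t,p);c=(p+.5-[340,160])*10;cv2.circle(im,tuple(np.int32(c)),4,(0,0,255) if t<.2 else (0,255,0),-1)
cv2.imwrite("pics/b8.png",im)
E
```

```text
26.0 [ 12.5  32.8  30.   97.4 -19.4  54.9 -31. ] [ 0.50271531 -0.37928824  0.1122913 ] [179.90624585  -0.19539208   9.27022832] [-0.20102434  0.59569505  0.05448205] 0.0005506957181870193
0 [375.7539098  185.84506176]
0.1 [375.24631471 185.951381  ]
0.4 [373.57253973 186.93999568]
0.8 [371.20535774 189.68136798]
```

View pics/b8.png

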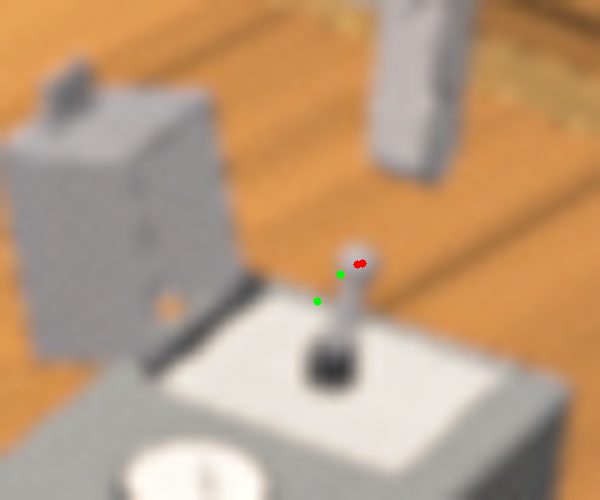

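View pics/b7.png

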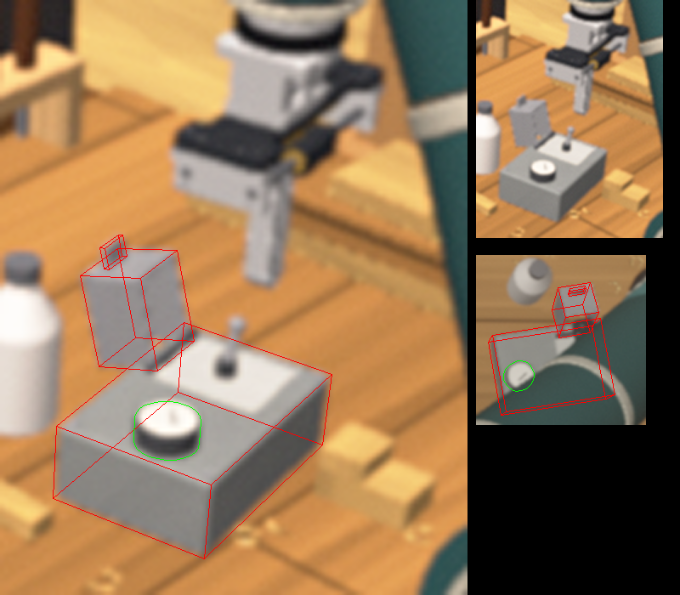

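The ball at (357,262) in the crop matches the "off" prediction. Lowering behind it and pushing to the box's +y.

>>> {"method": "carry_out", "body": {
  "series": [
    [1,0,-20,0,0,0,0],
    [1,0,-32,0,0,0,0],
    [0,8,-32,0,0,0,0],
    [-1,14,-32,0,0,0,0],
    [-2,20,-32,0,0,0,0],
    [-3,26,-32,0,0,0,0],
    [-4,32,-32,0,0,0,0],
    [-5,36,-32,0,0,0,0],
    [-5.5,38.5,-32,0,0,0,0],
    [-5.5,38.5,-32,0,0,0,0]
  ]
}}

```text
time_s: 27.4
eef_pos: [0.4977, -0.3397, 0.0798]
orientation: [179.8, -0.2, 9.4]
force: [4.0, -11.9, -4.4]
width: 0.0003
```

```bash
python3 lb.py pics/b9.png 1.85
```

```text
27.4 [  9.6  32.6  29.1 102.6 -20.1  49.7 -32.7] [ 0.49771829 -0.33969509  0.079752  ] [179.83046763  -0.1899272    9.35602996] [  3.99819858 -11.85592687  -4.42073472] 0.0003478303654316957
```

View pics/b9.png

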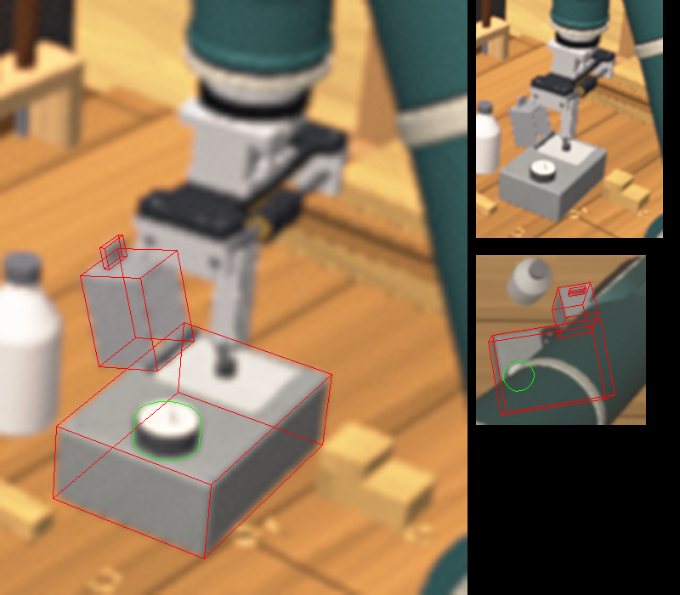

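The push met 12 N, so it's at the stop. I withdraw and check.

>>> {"method": "carry_out", "body": {
  "series": [
    [2,-12,0,0,0,0,0],
    [3,-22,5,0,0,0,0],
    [3,-22,50,0,0,0,0],
    [0,-10,100,0,0,0,0.3],
    [0,0,130,0,0,0,0.6],
    [0,0,130,0,0,0,0.68]
  ]
}}

```text
time_s: 28.25
eef_pos: [0.4986, -0.3399, 0.2122]
orientation: [179.8, -0.4, 9.4]
force: [-0.2, 0.3, 0.3]
width: 0.0271
```

```bash
python3 - <<'E'
from fit import *
s=arm.state();print(s["time_s"],s["eef_pos"],s["width"])
def tip(t):
    a=t-.4
    return np.array([[0,-.04+.035*np.sin(a),.062+.035*np.cos(a)]])@Rz(np.radians(9.5)).T+[.49,-.2952,0]
S=arm.camera("side");im=cv2.resize(S[160:210,340:400],None,fx=10,fy=10,interpolation=cv2.INTER_CUBIC)[:,:,::-1].copy()
for t in(0,.8):
    p=proj("side",tip(t))[0];c=(p+.5-[340,160])*10;cv2.circle(im,tuple(np.int32(c)),4,(0,0,255) if t<.2 else (0,255,0),-1)
cv2.imwrite("pics/b10.png",im)
E
```

```text
28.25 [ 0.49862982 -0.33994233  0.21221855] 0.027148359548887245
```

View pics/b10.png

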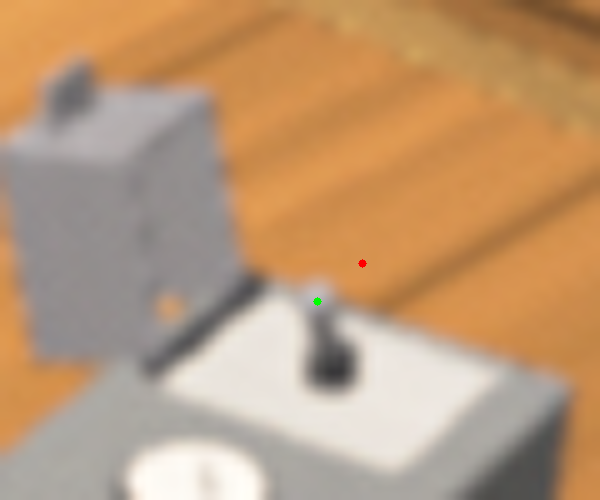

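The toggle ball sits on the predicted "on" spot at (317,300). Now I pinch the open guard to close it.

>>> {"method": "carry_out", "body": {
  "series": [
    [30,7,0,0,0,0,0.7],
    [60,14,0,0,0,0,0.7],
    [77.5,18.2,0,0,0,0,0.7],
    [77.5,18.2,-10,0,0,0,0.7],
    [77.5,18.2,-40,0,0,0,0.7],
    [77.5,18.2,-80,0,0,0,0.7],
    [77.5,18.2,-110,0,0,0,0.7],
    [77.5,18.2,-119,0,0,0,0.7],
    [77.5,18.2,-119,0,0,0,0.4],
    [77.5,18.2,-119,0,0,0,0.4],
    [77.5,18.2,-119,0,0,0,0.4],
    [77.5,18.2,-119,0,0,0,0.4]
  ],
  "newtons": 12
}}

```text
time_s: 29.8
eef_pos: [0.5759, -0.3226, 0.0928]
orientation: [179.7, -0.3, 9.3]
force: [-1.1, -4.7, 7.4]
width: 0.0501
```

```bash
python3 lb.py pics/b11.png 1.85; python3 -c "
import numpy as np
for a in [54,60,68,77,86,95,104,113,122,131,140,148,154,158]:
    t=np.radians(a);t0=np.radians(51.4);dx=65*(np.cos(t)-np.cos(t0));dz=65*(np.sin(t)-np.sin(t0))
    print(a,round(dx*.9863,1),round(dx*.165,1),round(dz,1))"
```

```text
29.8 [  6.7  36.7  28.5  93.5 -20.5  54.6 -38.4] [ 0.57589316 -0.32258998  0.09279922] [179.72323617  -0.3464426    9.34849938] [-1.11729184 -4.73679381  7.37642112] 0.05008173885622006
54 -2.3 -0.4 1.8
60 -7.9 -1.3 5.5
68 -16.0 -2.7 9.5
77 -25.6 -4.3 12.5
86 -35.5 -5.9 14.0
95 -45.6 -7.6 14.0
104 -55.5 -9.3 12.3
113 -65.0 -10.9 9.0
122 -74.0 -12.4 4.3
131 -82.1 -13.7 -1.7
140 -89.1 -14.9 -9.0
148 -94.4 -15.8 -16.4
154 -97.6 -16.3 -22.3
158 -99.4 -16.6 -26.4
```

View pics/b11.png

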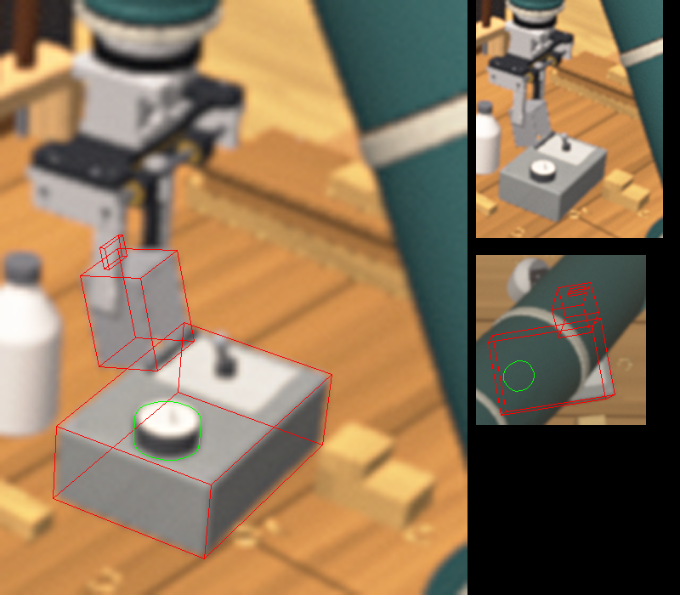

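>>> {"method": "carry_out", "body": {
  "series": [
    [-2.3,-0.4,1.8,0,0,0,0.4],
    [-7.9,-1.3,5.5,0,0,0,0.4],
    [-16,-2.7,9.5,0,0,0,0.4],
    [-25.6,-4.3,12.5,0,0,0,0.4],
    [-35.5,-5.9,14,0,0,0,0.4],
    [-45.6,-7.6,14,0,0,0,0.4],
    [-55.5,-9.3,12.3,0,0,0,0.4],
    [-65,-10.9,9,0,0,0,0.4],
    [-74,-12.4,4.3,0,0,0,0.4],
    [-82.1,-13.7,-1.7,0,0,0,0.4],
    [-89.1,-14.9,-9,0,0,0,0.4],
    [-94.4,-15.8,-16.4,0,0,0,0.4],
    [-97.6,-16.3,-22.3,0,0,0,0.4],
    [-97.6,-16.3,-22.3,0,0,0,0.4]
  ]
}}

```text
time_s: 31.65
eef_pos: [0.4771, -0.339, 0.0696]
orientation: [179.8, -0.2, 9.3]
force: [-2.5, -3.7, -2.8]
width: 0.0503
```

```bash
python3 lb.py pics/b12.png 0.1
```

```text
31.65 [ 10.3  31.9  28.9 105.5 -20.3  47.4 -31.3] [ 0.47705987 -0.33898352  0.06961953] [179.76808284  -0.23403541   9.32023017] [-2.45421182 -3.73063793 -2.82128814] 0.050279335060895616
```

View pics/b12.png

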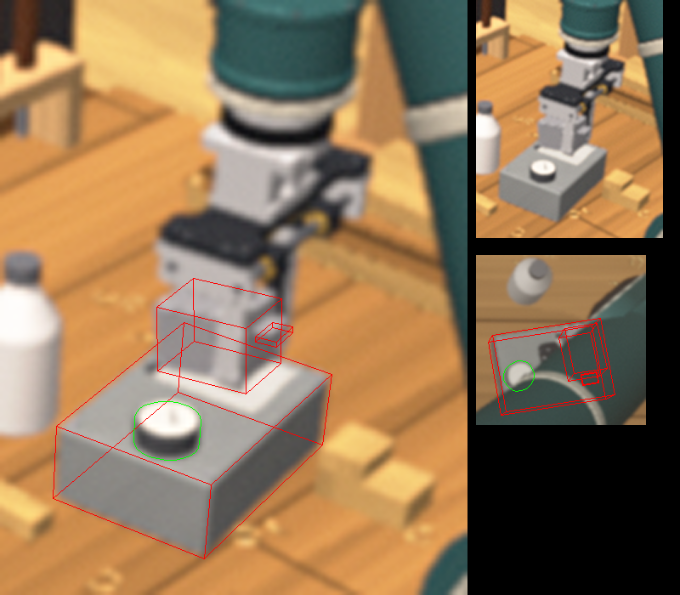

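Nearly closed. I release, shut the fingers above it, and press the free end down.

>>> {"method": "carry_out", "body": {
  "series": [
    [0,0,0,0,0,0,0.68],
    [0,0,0,0,0,0,0.68],
    [0,0,0,0,0,0,0.68],
    [0,0,20,0,0,0,0.68],
    [0,0,55,0,0,0,0.68],
    [0,0,80,0,0,0,0],
    [2,0,80,0,0,0,0],
    [2,0,80,0,0,0,0],
    [2,0,80,0,0,0,0],
    [2,0,80,0,0,0,0],
    [2,0,80,0,0,0,0]
  ]
}}

```text
time_s: 33.12
eef_pos: [0.4791, -0.3389, 0.1496]
orientation: [179.8, -0.2, 9.3]
force: [0.9, -0.0, -0.3]
width: 0.0074
```

```bash
python3 lb.py pics/b13.png 0.0
```

```text
33.125 [  7.6  26.   32.  102.3 -16.2  56.  -34.6] [ 0.47914489 -0.33890658  0.14963201] [179.7754587   -0.20998551   9.3351688 ] [ 0.94776483 -0.03347511 -0.31118772] 0.007430864888123715
```

View pics/b13.png

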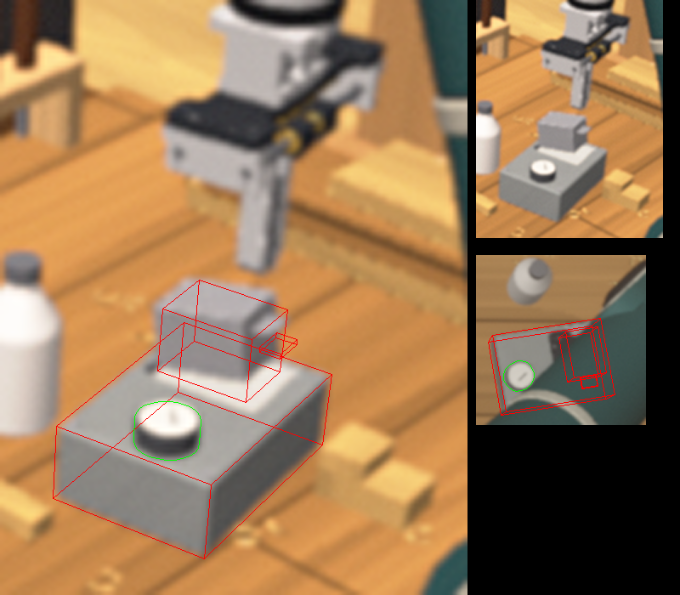

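The guard is still about 0.25 rad ajar. Pressing down now.

>>> {"method": "carry_out", "body": {
  "series": [
    [0,0,-15,0,0,0,0],
    [0,0,-25,0,0,0,0],
    [0,0,-31,0,0,0,0],
    [0,0,-35,0,0,0,0],
    [0,0,-38,0,0,0,0],
    [0,0,-39.5,0,0,0,0],
    [0,0,-39.5,0,0,0,0]
  ]
}}

```text
time_s: 34.1
eef_pos: [0.4793, -0.3391, 0.1111]
orientation: [179.8, -0.3, 9.3]
force: [-5.4, 3.1, 13.7]
width: 0.0003
```

It stops at z=111 mm with 14 N, the expected closed height. Lifting away for final checks.

>>> {"method": "carry_out", "body": {
  "series": [
    [0,0,15,0,0,0,0],
    [0,0,60,0,0,0,0],
    [-20,-40,110,0,0,0,0],
    [-50,-90,130,0,0,0,0.5],
    [-80,-130,130,0,0,0,0.5],
    [-100,-150,130,0,0,0,0.5],
    [-100,-150,130,0,0,0,0.5]
  ]
}}

```text
time_s: 34.98
eef_pos: [0.3773, -0.4909, 0.2421]
orientation: [179.7, -0.3, 9.1]
force: [-0.4, 0.0, 0.5]
width: 0.0373
```

```bash
python3 lb.py pics/b14.png 0.0; python3 - <<'E'
from h import *
S=arm.camera("side");T=arm.camera("top")
cv2.imwrite("pics/fs.png",S[:,:,::-1]);cv2.imwrite("pics/ft.png",T[:,:,::-1])
S0=np.load("S0.npy");T0=np.load("T0.npy")
print([np.abs(T[y0:y1,x0:x1].astype(int)-T0[y0:y1,x0:x1]).mean().round(1) for x0,y0,x1,y1 in((225,175,260,275),(350,120,380,225),(385,155,420,190),(425,250,455,285),(130,165,165,200),(155,262,195,298),(272,112,302,140))])
E
```

```text
34.975 [ 22.8  24.5  36.4  92.3 -15.5  67.9 -18.4] [ 0.37730335 -0.49092259  0.24210835] [179.69449187  -0.2620397    9.1090819 ] [-0.38045521  0.01454766  0.49727314] 0.03726060254960594
[np.float64(7.3), np.float64(7.7), np.float64(8.0), np.float64(7.4), np.float64(7.5), np.float64(7.5), np.float64(7.7)]
```

View pics/b14.png

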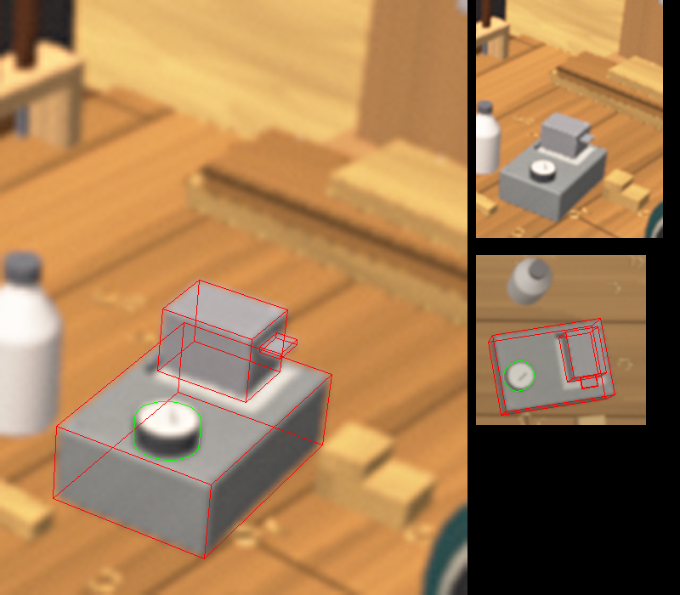

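View pics/fs.png

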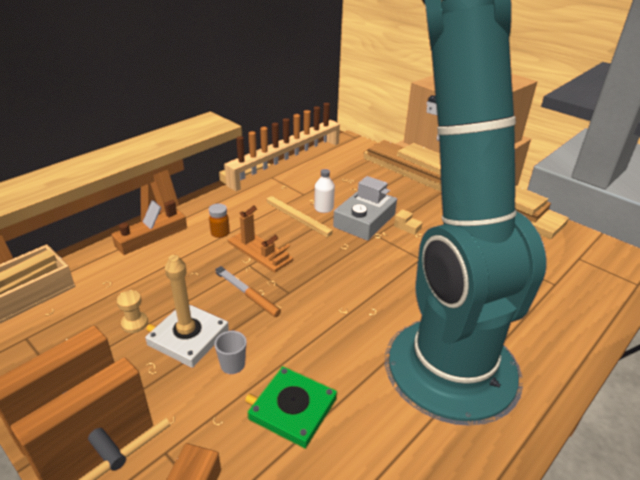

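View pics/ft.png

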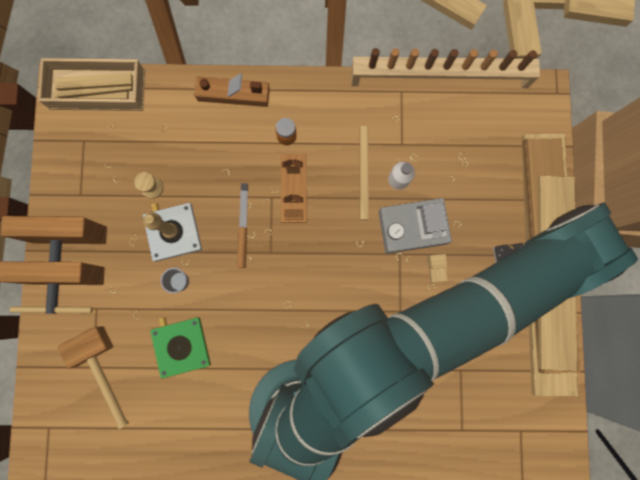

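The guard matches the closed model and the stanchion stands on the disc at (183,328) in the side view. The bystander patches differ from the start by a uniform ~7.5, which looks like image noise. Handing in.

```bash
python3 -c "
from cell import arm
print(arm.close_job())"
```

```text
the job is handed in; nothing more can be done
None
```

The stanchion stands released on the pad, and the vacuum toggle is flipped on with the guard closed over it. I handed the job in at about 35 s; it gave no verdict.

- **Stanchion:** I lifted it from the cradle, stood it on the aluminium pad's disc and let go. Camera checks right after release and about 19 s later showed it upright, with the foot on the disc about 5 mm or less off centre. I had to set it down with the gripper turned round, because the first attempt to stand it up ran into joint 6's range.
- **Guard and toggle:**
  - **Opening:** the pinch slipped and left the guard at about 1.6 rad. I pushed it to its stop with closed fingers at a measured 37 N, and the picture then matched 1.85.
  - **Toggle:** it went over to its stop at 12 N, and the ball matched the predicted "on" spot.
  - **Closing:** the pinch left the guard about 0.25 rad ajar. I pressed it down until it stopped at 111 mm, the closed height, and the last picture matches fully closed.
- **Bystanders:** none shows any sign of having moved. Patches of the top picture around all seven differ from the start by only a uniform noise-like amount.
- **Other forces:** placing the foot gave a brief 25 N at the wrist, which I eased to 4 N before letting go. No readings were outside the limits.

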